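# Pack the banquet candles by height and latch the case

### The job

The banquet is over: put away every ivory LED candle standing on the table. Stand each one upright in the row of the black case that matches its height (short ones on the high bed, medium on the middle one, tall on the deep one, so that all tops come level), and only when all are in, close the lid fully and then swing the brass hasp over until it lies flat with the lid's catch through its slot. Leave the glasses, napkin ring and fruit dish standing about where they are.

Things in the scene. Friction and masses are not known exactly. Their poses are not given: they have to be found in the camera images.
- case: black case with brass corners, fixed to the table, 160 (its x) x 246 (its y) x 102 high, walls and floor 5 thick, open-topped; origin at the centre of its underside, z up. The lid is hinged on the rim of its +x side, the hasp is on its -x side. Inside, three rows lie side by side across its y (70 apart), each running along its x
- row_short: pale grey row for the short candles in the case, fixed: a bed 148 long (its x) x 66 wide (its y), with 8-high, 3-thick lips along its long edges. Origin: centre of its underside, 5 above the table; the bed's surface is 44 above it. Holds two candles one behind the other along x; candle tops then come level 7 below the case's rim. The order of the rows varies
- row_mid: pale grey row for the mid candles in the case, fixed: a bed 148 long (its x) x 66 wide (its y), with 8-high, 3-thick lips along its long edges. Origin: centre of its underside, 5 above the table; the bed's surface is 24 above it. Holds two candles one behind the other along x; candle tops then come level 7 below the case's rim. The order of the rows varies
- row_tall: pale grey row for the tall candles in the case, fixed: a bed 148 long (its x) x 66 wide (its y), with 8-high, 3-thick lips along its long edges. Origin: centre of its underside, 5 above the table; the bed's surface is 4 above it. Holds two candles one behind the other along x; candle tops then come level 7 below the case's rim. The order of the rows varies
- candle_short_a: ivory LED pillar candle with black wick, 40 dia x 45 high (short), weighted white base; origin at the centre of its underside, z up. May be absent
- candle_short_b: ivory LED pillar candle with black wick, 40 dia x 45 high (short), weighted white base; origin at the centre of its underside, z up. May be absent
- candle_mid_a: ivory LED pillar candle with black wick, 40 dia x 65 high (mid), weighted white base; origin at the centre of its underside, z up. May be absent
- candle_mid_b: ivory LED pillar candle with black wick, 40 dia x 65 high (mid), weighted white base; origin at the centre of its underside, z up. May be absent
- candle_tall_a: ivory LED pillar candle with black wick, 40 dia x 85 high (tall), weighted white base; origin at the centre of its underside, z up. May be absent
- candle_tall_b: ivory LED pillar candle with black wick, 40 dia x 85 high (tall), weighted white base; origin at the centre of its underside, z up. May be absent
- lid (a joint): lid hinge: 0 closed, grows as it opens, up to 1.95 rad (leaning back past upright); stiff, stays where it is left. The lid is a black plate 160 x 246 x 8 thick; a brass catch 12 x 6 stands 12 above its outer face, 140 from the hinge line, in the middle
- lid_hinge (a point): middle of the lid's hinge line, at the lower face of the lid, 102 above the table; axes as the case's when closed (they turn with the lid)
- lid_edge (a point): middle of the lid's free edge, on its outer (upper when closed) face, 160 from the hinge
- hasp (a joint): hasp hinge: 0 when it lies flat over the closed lid with the catch through its slot; 1.57 upright; larger: leaning outwards, up to 2.45 rad; stays where it is left
- hasp_hinge (a point): middle of the hasp's hinge line, just outside the case's -x wall, 112 above the table
- hasp_tip (a point): free end of the brass hasp, a slotted strap 34 wide, 3 thick, 55 long from its hinge; the slot lies 16 to 32 from the hinge, so press it down near its end
- tumbler: clear glass tumbler, 60 dia x 75 high, mouth up; origin at the centre of its underside; a bystander
- napkin_ring: brass napkin ring standing on its end, 46 dia x 32 high; origin at the centre of its underside; a bystander
- votive: amber glass votive cup, 54 dia x 50 high, empty; origin at the centre of its underside; a bystander
- fruit_dish: white dish 130 dia with two lemons and a lime fixed in it, about 66 high; origin at the centre of its underside; a bystander
- wine_glass: stemmed wine glass, 76 dia x 180 high; origin at the centre of its underside; a bystander

How it is judged:
By the outcome, as a careful person would: the job done as asked, in the order asked, and still so for the second after the job is handed in, with the robot touching nothing.
Of candle_short_a, candle_short_b, candle_mid_a, candle_mid_b, candle_tall_a, candle_tall_b only 5 to 6 are there at a start; the rules pass over those that are not, and their reading is None.
At some moment in a run one of candle_short_a, candle_short_b, candle_mid_a, candle_mid_b, candle_tall_a, candle_tall_b may be knocked a few centimetres aside while the robot is not near it.
It also fails if it takes over 208 s, if anything falls off the work surface, if the arm or the gripper's body presses on something with over 40 N, if the wrist force passes 120 N, or if a joint passes its speed limit or range.

### The arm

A 6-joint arm with a two-finger parallel gripper is mounted at the origin on the work surface. World frame = base frame: x ahead of the robot, y to its left, z up, the work surface at z = 0. Lengths are in mm, angles in degrees, forces in N, time in s.
With the tool pointing down it reaches from about 300 to 850 mm from the base axis. Payload 4.2 kg.
Tool frame: the origin (TCP) lies at the very end of the fingers, on their centre line; the grasp point (between the pads) lies 19 mm behind it; x points along the fingers, y is the direction in which the jaws open and shut, and the axes are right-handed (so a half turn about x gives the same grasp; the last joint's range is limited). The gripper opens to 91 mm and grips with 3 to 60 N. Pads are 32 mm wide; open, the fingers measure 118 mm over their backs; the gripper's body (76 mm by 178 mm) begins 60 mm behind the grasp point.
Start: joints at [-65.661, 18.312, 89.639, -0, 72.044, -1.146], TCP at [247.416, -519.068, 187.276] pointing down, gripper open.
Joint ranges: [-177.97, 177.97], [-48.28, 115.42], [12.27, 149.76], [-77.06, 257.06], [2.81, 150.46], [-146.56, 146.56]. Speed limits (degrees/s): [147.25, 147.25, 180, 180, 180, 180].

### API

Orientations are given as [roll, pitch, yaw] about the fixed x, y, z axes, in that order (R = Rz(yaw) Ry(pitch) Rx(roll)).
In Python, from workcell import sensors, grab_frame, job_done, finder gives the robot as it stands.
- The arm moves only by the tool play_rows, never from a script. Its argument "motion" is a list of rows, each a list of 5 numbers: the shift along the world's x, y, z in m, then the turn about the world's z in rad, then the opening, from 0 (shut) to 1 (fully open). In form: [[tx, ty, tz, roll, fingers], ...]. A call has exactly 8 rows; each row is the pose to reach, as a shift and turn from the pose commanded when the call began; what a row does not reach only later rows make up. A row lasts 1/12 s, in which the tool goes at most 41.7 mm and 7.16 degrees, less where a joint would pass 70% of its speed; a pose out of reach is approached as far as the arm can. A call with a gripper value outside its range is refused whole. The fingers move at their own pace and stop on an object; "squeeze" is the grip in N (left out, the last holds). Time passes only in rows, so rows that repeat a pose let the fingers close, or fill a call up. It gives the time, the measured TCP pose, the force and the opening at its end, in the units of the state.
- sensors.state(): the state, without advancing time (a new reading comes with each control period).
- grab_frame(name): name is "scene" or "side" or "wrist"; returns a dict with "img" (420x560x3 uint8, blue, green, red), "fx", "fy", "cx", "cy" (pixels), "rvec" (rotation vector, rad) and "tvec" (3), from world to camera coordinates, as OpenCV has them; the wrist camera has in their place "tool_from_camera" (4x4, takes a point from camera to tool coordinates, whose origin is the TCP and whose axes are the tool frame's). Camera axes: x right, y down, z forward; pixel columns grow to the right and rows downward; lengths in mm; the calibration is good to about 2 mm. The wrist camera is an equidistant fisheye: a pixel r from the principal point sees the ray r / f radians off the axis. A picture is of the moment at which its call begins: read the wrist's pose just before it. There is no depth.
- job_done(): hands the job in, once; it reports no verdict.
Trained networks look in a picture, given as the dict that the camera call returned (one of the last four; its "shot" number tells which), for a name from the list of things; names that differ only in an ending like _2 or _b are one class to them, and where a whole thing is asked for, a point or a joint stands for the part that bears it (a point fixed in the world has none). Each returns a list of dicts, best first, with "conf" (0 to 1); they miss things now and then, are a little off and sometimes report something else, mostly with a low value. They report only what shows in the picture. A call takes as long as a camera call.
- finder.spot_in(picture, label): "point" ([column, row] in pixels, amid what is visible of it).
- finder.spot_point(picture, label): "point" ([column, row] in pixels: a listed point, or the origin of a listed thing).
The state is a dict: "time_s": time; "qpos": joint angles; "qvel": joint speeds; "effort": joint torques, N m; "ee_pos": TCP position; "ee_rot": TCP orientation; "force": force on the tool from outside, world axes, zero at the start; "torque": the same for the moment, N m; "gripper_width": finger opening in mm.
Only numpy, scipy, OpenCV 4.12 (cv2) and the standard library are available. Lean on these libraries where they do the work, as an engineer would, in place of code of your own. Each camera call takes 0.05 s, during which the arm holds its last target.

## Working session

There is one attempt and no reset: what is moved stays moved. The work goes in short steps, Python scripts to look and compute and a tool call to move; the robot and the scene stay as the last step left them, time stands still between calls to the robot, and variables do not carry over. Pictures are saved under pics/ and viewed, and the job is handed in when it is done.

Besides the shell and the picture viewer there is one more tool, called after "Request:" as name([rows], argument=value, ...), one row to a line, values as JSON. play_rows: Moves the arm, as the interface text tells. Its arguments: {"type":"object","properties":{"motion":{"type":"array","items":{"type":"array","items":{"type":"number"}}},"squeeze":{"type":"number"}},"required":["motion"]}

```bash
mkdir -p pics; ls
cat > h.py <<'E'
import numpy as np, cv2
from workcell import sensors, grab_frame, job_done, finder
from scipy.spatial.transform import Rotation as Rn
def ray(p,uv):
    R=cv2.Rodrigues(np.array(p['rvec'],float))[0]; t=np.array(p['tvec'],float).ravel()
    d=np.array([(uv[0]-p['cx'])/p['fx'],(uv[1]-p['cy'])/p['fy'],1.])
    return -R.T@t, R.T@d
def onz(p,uv,z):
    o,d=ray(p,uv); return (o+d*(z-o[2])/d[2])
def proj(p,X):
    R=cv2.Rodrigues(np.array(p['rvec'],float))[0]; t=np.array(p['tvec'],float).ravel()
    c=R@np.array(X,float)+t
    return np.array([p['fx']*c[0]/c[2]+p['cx'],p['fy']*c[1]/c[2]+p['cy']])
def tri(p1,u1,p2,u2):
    o1,d1=ray(p1,u1);o2,d2=ray(p2,u2)
    d1=d1/np.linalg.norm(d1);d2=d2/np.linalg.norm(d2)
    A=np.stack([d1,-d2],1);s=np.linalg.lstsq(A,o2-o1,rcond=None)[0]
    a=o1+s[0]*d1;b=o2+s[1]*d2
    return (a+b)/2,np.linalg.norm(a-b)
E
python3 - <<'E'
from h import *
for n in ['scene','side','wrist']:
    p=grab_frame(n); cv2.imwrite(f'pics/{n}0.png',p['img'])
    if n!='wrist':
        print(n,ray(p,(280,210)))
    for l in ['candle_short_a','candle_mid_a','candle_tall_a','row_short','row_mid','row_tall','case','lid_edge','lid_hinge','hasp_hinge','hasp_tip','tumbler','napkin_ring','votive','fruit_dish','wine_glass']:
        r=finder.spot_point(p,l)
        print(n,l,[(np.round(x['point']).astype(int).tolist(),round(x['conf'],2),np.round(onz(p,x['point'],0)[:2]).tolist() if n!='wrist' else '') for x in r][:5])
print(sensors.state())
E
```

```text
pics
scene (array([964.24194132, 736.67959673, 876.19871278]), array([-0.36969981, -0.64573839, -0.6687139 ]))
scene candle_short_a [([244, 208], 0.72, [554.0, -161.0]), ([228, 249], 0.54, [652.0, -50.0]), ([269, 172], 0.47, [431.0, -261.0])]
scene candle_mid_a [([288, 200], 0.73, [442.0, -132.0]), ([266, 172], 0.58, [437.0, -267.0])]
scene candle_tall_a [([234, 178], 0.8, [525.0, -282.0]), ([226, 250], 0.79, [659.0, -47.0]), ([204, 196], 0.32, [626.0, -251.0])]
scene row_short [([247, 210], 0.54, [554.0, -148.0])]
scene row_mid [([318, 327], 0.67, [585.0, 235.0]), ([308, 229], 0.15, [454.0, -18.0])]
scene row_tall []
scene case [([348, 323], 0.9, [527.0, 255.0])]
scene lid_edge [([394, 287], 0.96, [384.0, 225.0]), ([203, 195], 0.19, [629.0, -256.0])]
scene lid_hinge [([372, 322], 0.73, [482.0, 276.0])]
scene hasp_hinge [([337, 254], 0.56, [438.0, 86.0])]
scene hasp_tip [([332, 230], 0.77, [405.0, 12.0])]
scene tumbler [([203, 197], 0.61, [631.0, -251.0])]
scene napkin_ring [([205, 228], 0.8, [672.0, -140.0]), ([315, 325], 0.37, [588.0, 228.0])]
scene votive [([308, 226], 0.79, [449.
[... 1919 characters left out ...]
fruit_dish [([256, 24], 0.89, '')]
wrist wine_glass []
{'time_s': 2.55, 'qpos': array([-6.56610766e+01,  1.83106719e+01,  8.96396976e+01,  2.54775984e-04,
        7.20440462e+01, -1.14698916e+00]), 'qvel': array([-0.10930192, -0.07036045,  0.00581308, -0.02429389, -0.01734581,
        0.04027491]), 'effort': array([-1.26455293e-04, -4.12345648e+01, -2.32226712e+01,  7.28512555e-02,
        3.77969490e-02,  1.76380877e-05]), 'ee_pos': array([ 247.41328474, -519.06134648,  187.28351237]), 'ee_rot': array([ 91.33825315,  89.99441045, -63.17591279]), 'force': array([ 0.13581294, -0.24262068,  0.61339493]), 'torque': array([0.01620744, 0.00658104, 0.03650816]), 'gripper_width': 90.91940424260136}
```

View pics/scene0.png

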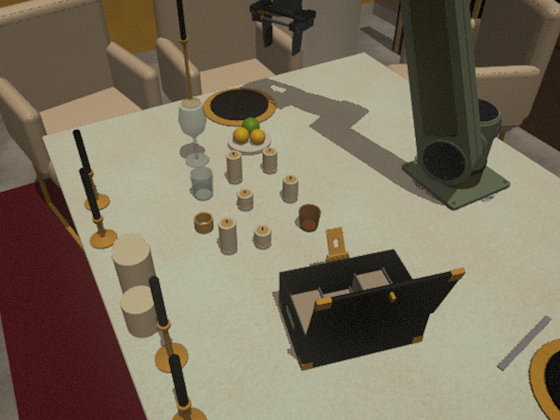

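View pics/side0.png

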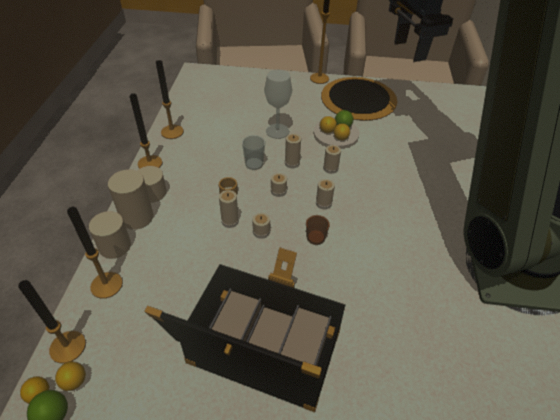

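View pics/wrist0.png

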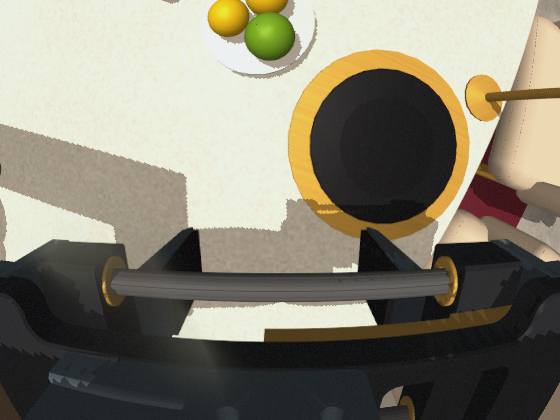

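Run:
```python
import cv2
a=cv2.imread('pics/scene0.png');b=cv2.imread('pics/side0.png')
cv2.imwrite('pics/z1.png',cv2.resize(a[220:380,260:480],None,fx=3.6,fy=3.6,interpolation=cv2.INTER_CUBIC))
cv2.imwrite('pics/z2.png',cv2.resize(b[235:410,140:360],None,fx=3.4,fy=3.4,interpolation=cv2.INTER_CUBIC))
cv2.imwrite('pics/z3.png',cv2.resize(a[130:270,170:340],None,fx=4,fy=4,interpolation=cv2.INTER_CUBIC))
cv2.imwrite('pics/z4.png',cv2.resize(b[115:255,200:360],None,fx=4,fy=4,interpolation=cv2.INTER_CUBIC))
```

```text
(no output)
```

View pics/z1.png

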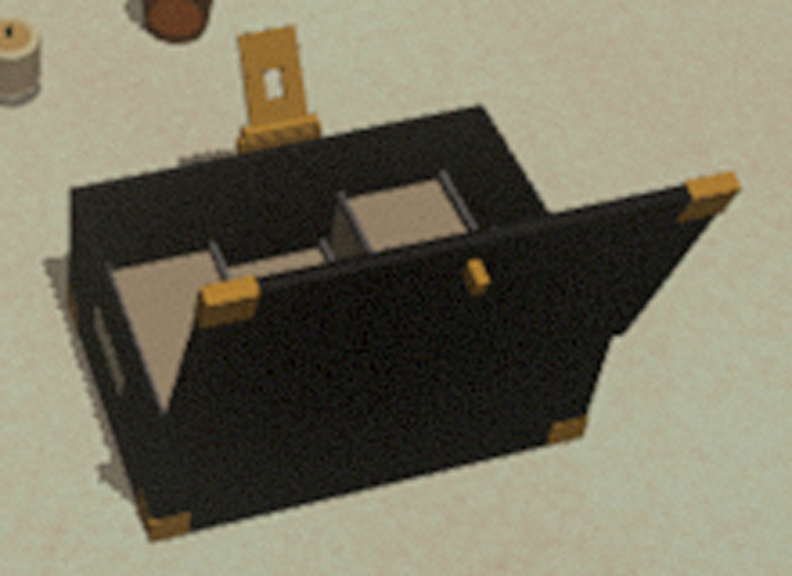

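View pics/z2.png

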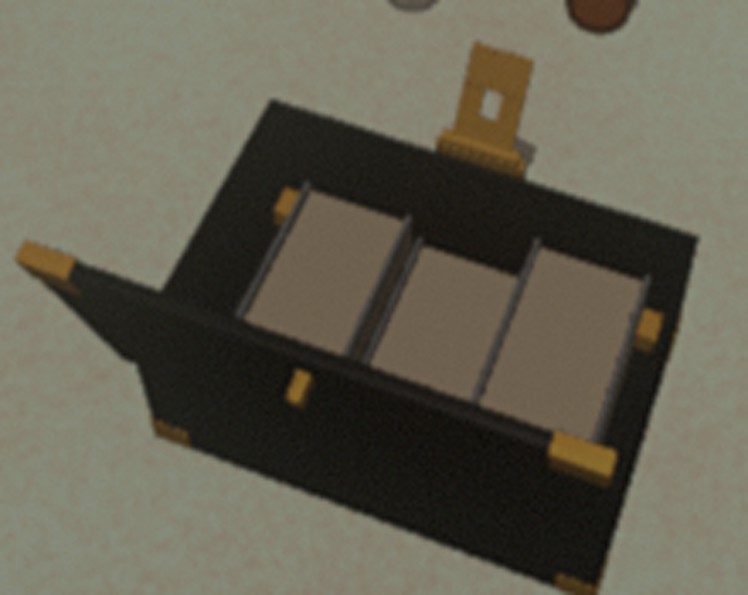

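View pics/z3.png

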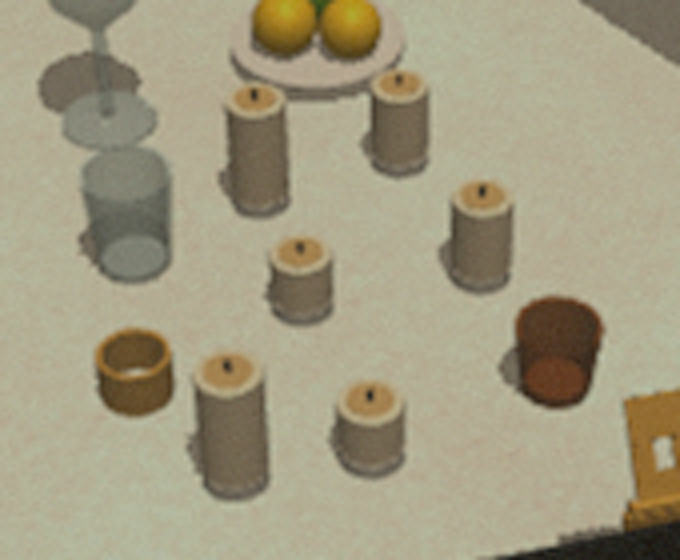

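View pics/z4.png

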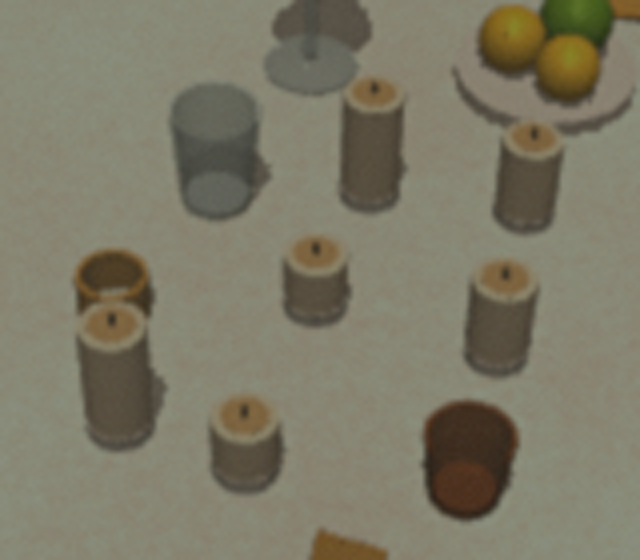

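```bash
cat > m1.py <<'E'
from h import *
ps=grab_frame('scene'); pd=grab_frame('side')
f3=lambda u:(u[0]/4+170,u[1]/4+130); f4=lambda u:(u[0]/4+200,u[1]/4+115)
f1=lambda u:(u[0]/3.6+260,u[1]/3.6+220); f2=lambda u:(u[0]/3.4+140,u[1]/3.4+235)
C=dict(T1=((255,101),(375,95),85),M1=((399,85),(534,139),65),M2=((482,198),(505,275),65),S1=((301,253),(316,254),45),T2=((229,372),(112,327),85),S2=((370,400),(245,418),45))
for k,(a,b,z) in C.items():
    X,e=tri(ps,f3(a),pd,f4(b)); print(k,X.round(),round(e,1),onz(ps,f3(a),z)[:2].round(),onz(pd,f4(b),z)[:2].round())
for nm,a,b,z in [('rimA',(72,188),(272,100),102),('rimB',(482,107),(698,238),102),('botA',(152,540),(157,437),0),('botB',(582,435),(600,592),0)]:
    X,e=tri(ps,f1(a),pd,f2(b)); print(nm,X.round(),round(e,1),onz(ps,f1(a),z)[:2].round(),onz(pd,f2(b),z)[:2].round())
for nm,a,b in [('lidcA',(203,300),(20,255)),('lidcB',(738,180),(613,465)),('catch',(478,278),(298,388)),('haspTipL',(238,35),(475,45)),('haspTipR',(297,27),(532,60)),('lidplateA',(206,290),(24,243)),('lidplateB',(736,177),(616,452))]:
    X,e=tri(ps,f1(a),pd,f2(b)); print(nm,X.round(),round(e,1))
for nm,a,b in [('tumbtop',(125,170),(215,108)),('tumbbot',(135,257),(217,193)),('vot',(559,310),(470,430)),('ring',(133,350),(112,275)),('dishc',(317,50),(545,75)),('wineb',(110,120),(312,65))]:
    X,e=tri(ps,f3(a),pd,f4(b)); print(nm,X.round(),round(e,1))
E
python3 m1.py
```

```text
T1 [ 525. -278.   79.] 1.0 [ 528. -270.] [ 524. -272.]
M1 [ 421. -272.   60.] 0.9 [ 425. -265.] [ 422. -267.]
M2 [ 434. -140.   62.] 3.6 [ 437. -134.] [ 434. -139.]
S1 [ 549. -165.   42.] 0.7 [ 550. -162.] [ 548. -163.]
T2 [650. -49.  82.] 0.0 [651. -46.] [649. -46.]
S2 [572. -28.  42.] 0.7 [574. -25.] [572. -24.]
rimA [625. 147. 100.] 0.1 [626. 149.] [625. 149.]
rimB [387. 204.  97.] 0.8 [391. 207.] [388. 206.]
botA [663. 302.   0.] 1.1 [663. 302.] [663. 303.]
botB [421. 355.  -4.] 4.5 [424. 359.] [422. 354.]
lidcA [674. 343. 253.] 0.5
lidcB [435. 401. 256.] 0.3
catch [556. 378. 236.] 1.6
haspTipL [514. 136. 155.] 1.1
haspTipR [483. 146. 158.] 2.5
lidplateA [672. 341. 258.] 1.3
lidplateB [434. 398. 256.] 3.3
tumbtop [ 625. -259.   73.] 0.8
tumbbot [ 625. -259.    1.] 1.2
vot [447. -23.  59.] 4.8
ring [ 672. -144.   30.] 1.7
dishc [ 412. -418.   -0.] 4.0
wineb [ 580. -412.   -3.] 0.9
```

```bash
cat >> h.py <<'E'
def st():
    s=sensors.state(); R=Rn.from_euler('xyz',s['ee_rot'],degrees=True).as_matrix()
    a=np.degrees(np.arctan2(R[1,1],R[0,1]))
    print('t %.1f'%s['time_s'],'pos',s['ee_pos'].round(1),'jaw %.1f'%a,'j1 %.0f j6 %.0f'%(s['qpos'][0],s['qpos'][5]),'F',s['force'].round(1),'w %.1f'%s['gripper_width'],'xaxis',R[:,0].round(2))
    return s,a
E
python3 - <<'E'
from h import *
st(); p=grab_frame('wrist'); print(np.round(p['tool_from_camera'],2),p['fx'],p['cx'],p['cy'])
E
```

```text
t 2.6 pos [ 247.4 -519.1  187.3] jaw -64.5 j1 -66 j6 -1 F [ 0.4 -0.2  0.3] w 91.5 xaxis [ 0. -0. -1.]
[[   0.     -0.25    0.97 -197.52]
 [   1.      0.     -0.      0.65]
 [   0.      0.97    0.25  -71.21]
 [   0.      0.      0.      1.  ]] 325.19226210127806 279.37155260702076 211.23256414569943
```

Request:
play_rows([
  [0.4026,0.4726,0.003,2.87,0.7],
  [0.4026,0.4726,0.003,2.87,0.7],
  [0.4026,0.4726,0.003,2.87,0.7],
  [0.4026,0.4726,0.003,2.87,0.7],
  [0.4026,0.4726,0.003,2.87,0.7],
  [0.4026,0.4726,0.003,2.87,0.7],
  [0.4026,0.4726,0.003,2.87,0.7],
  [0.4026,0.4726,0.003,2.87,0.7],
])

```text
time_s: 3.37
ee_pos: [464.6, -263.6, 189.1]
ee_rot: [64.2, 90.0, -32.7]
force: [0.2, -0.4, 0.8]
gripper_width: 63.6
```

Request:
play_rows([
  [0.186,0.218,0.0,1.87,0.7],
  [0.186,0.218,0.0,1.87,0.7],
  [0.186,0.218,0.0,1.87,0.7],
  [0.186,0.218,0.0,1.87,0.7],
  [0.186,0.218,0.0,1.87,0.7],
  [0.186,0.218,0.0,1.87,0.7],
  [0.186,0.218,0.0,1.87,0.7],
  [0.186,0.218,0.0,1.87,0.7],
])

```text
time_s: 4.03
ee_pos: [653.5, -41.5, 188.0]
ee_rot: [89.5, 89.8, 50.2]
force: [-0.7, 0.2, 0.3]
gripper_width: 63.6
```

Run:
```python
from h import *
st(); p=grab_frame('wrist'); cv2.imwrite('pics/w1.png',p['img'])
p=grab_frame('side'); cv2.imwrite('pics/s1.png',p['img'])
```

```text
t 4.0 pos [653.5 -41.5 188. ] jaw 50.7 j1 -5 j6 -56 F [-0.7  0.2  0.3] w 63.6 xaxis [ 0.  0. -1.]
```

View pics/w1.png

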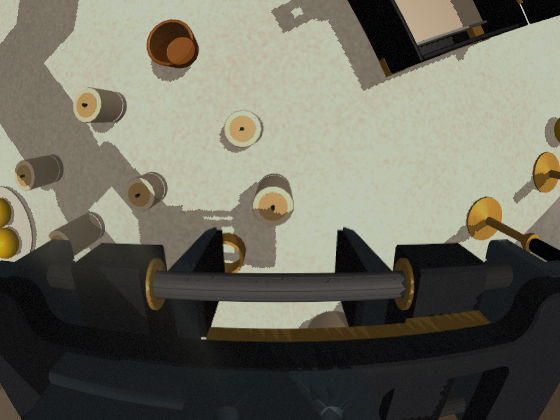

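View pics/s1.png

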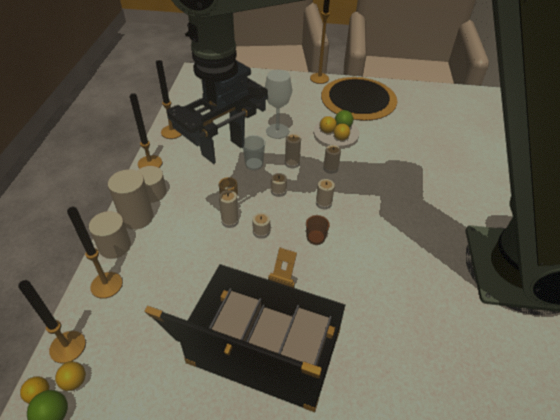

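Request:
play_rows([
  [0,0,0,0.86,0.7],
  [0,0,0,0.86,0.7],
  [0,0,0,0.86,0.7],
  [0,0,0,0.86,0.7],
  [0,0,0,0.86,0.7],
  [0,0,0,0.86,0.7],
  [0,0,0,0.86,0.7],
  [0,0,0,0.86,0.7],
])

```text
time_s: 4.8
ee_pos: [648.8, -48.7, 189.2]
ee_rot: [-123.5, 90.0, -114.3]
force: [-0.2, 0.4, 0.7]
gripper_width: 64.1
```

```bash
cat >> h.py <<'E'
def wray(p,s,uv):
    R=Rn.from_euler('xyz',s['ee_rot'],degrees=True).as_matrix(); T=np.array(p['tool_from_camera'])
    dx,dy=uv[0]-p['cx'],uv[1]-p['cy']; r=np.hypot(dx,dy); th=r/p['fx']
    d=np.array([np.sin(th)*dx/r,np.sin(th)*dy/r,np.cos(th)])
    return s['ee_pos']+R@T[:3,3], R@T[:3,:3]@d
def wz(p,s,uv,z):
    o,d=wray(p,s,uv); return o+d*(z-o[2])/d[2]
E
python3 - <<'E'
from h import *
s,a=st(); p=grab_frame('wrist'); cv2.imwrite('pics/w2.png',p['img'])
E
```

```text
t 4.8 pos [648.8 -48.7 189.2] jaw 99.2 j1 -5 j6 -104 F [-0.2  0.4  0.7] w 64.1 xaxis [-0. -0. -1.]
```

View pics/w2.png

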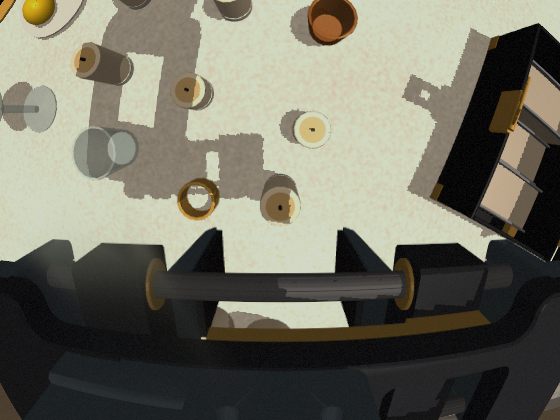

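Run:
```python
from h import *
s,a=st(); p=grab_frame('wrist')
print('T2',wz(p,s,(281,207),85),'S2',wz(p,s,(312,129),45))
```

```text
t 4.8 pos [648.9 -48.5 189.1] jaw 99.0 j1 -5 j6 -104 F [0.2 0.  0.4] w 63.6 xaxis [-0. -0. -1.]
T2 [652.20883119 -46.62174052  85.        ] S2 [574.05584563 -26.0265655   45.        ]
```

Request:
play_rows([
  [0.002,0.002,-0.03,0,0.7],
  [0.002,0.002,-0.06,0,0.7],
  [0.002,0.002,-0.09,0,0.7],
  [0.002,0.002,-0.12,0,0.7],
  [0.002,0.002,-0.134,0,0.7],
  [0.002,0.002,-0.134,0,0.7],
  [0.002,0.002,-0.134,0,0.3],
  [0.002,0.002,-0.134,0,0.3],
], squeeze=20)

```text
time_s: 5.57
ee_pos: [652.7, -45.7, 56.5]
ee_rot: [-13.9, 89.8, -4.6]
force: [1.2, -0.6, 1.0]
gripper_width: 53.3
```

Request:
play_rows([
  [0,0,0,0,0.3],
  [0,0,0,0,0.3],
  [0,0,0,0,0.3],
  [0,0,0.02,0,0.3],
  [0,0,0.05,0,0.3],
  [0,0,0.09,0,0.3],
  [0,0,0.13,0,0.3],
  [0,0,0.16,0,0.3],
])

```text
time_s: 6.23
ee_pos: [652.2, -45.3, 218.8]
ee_rot: [-11.8, 89.8, -2.4]
force: [0.8, 0.4, -1.2]
gripper_width: 37.9
```

Run:
```python
from h import *
s,a=st(); p=grab_frame('side');cv2.imwrite('pics/s2.png',p['img'])
```

```text
t 6.2 pos [652.2 -45.3 218.8] jaw 99.3 j1 -5 j6 -104 F [ 0.8  0.4 -1.2] w 37.9 xaxis [ 0. -0. -1.]
```

View pics/s2.png

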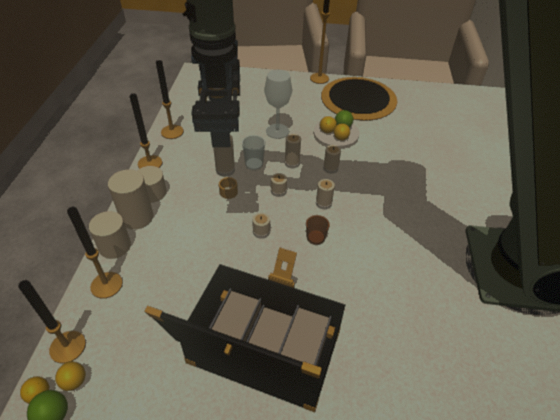

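Request:
play_rows([
  [-0.005,0.015,0.01,0.1,0.3],
  [-0.015,0.04,0.015,0.22,0.3],
  [-0.026,0.07,0.015,0.34,0.3],
  [-0.038,0.105,0.015,0.46,0.3],
  [-0.051,0.14,0.015,0.58,0.3],
  [-0.064,0.175,0.015,0.7,0.3],
  [-0.076,0.21,0.015,0.82,0.3],
  [-0.088,0.24,0.015,0.94,0.3],
])

```text
time_s: 6.95
ee_pos: [562.4, 196.8, 229.9]
ee_rot: [35.9, 90.0, 99.4]
force: [0.5, 0.7, -0.4]
gripper_width: 37.8
```

Request:
play_rows([
  [-0.009,0.025,0.0,0.1,0.3],
  [-0.017,0.05,0.0,0.19,0.3],
  [-0.024,0.07,0.0,0.19,0.3],
  [-0.028,0.081,0.0,0.19,0.3],
  [-0.031,0.087,0.0,0.19,0.3],
  [-0.031,0.087,0.0,0.19,0.3],
  [-0.031,0.087,0.0,0.19,0.3],
  [-0.031,0.087,0.0,0.19,0.3],
])

```text
time_s: 7.62
ee_pos: [533.0, 280.5, 229.9]
ee_rot: [-152.4, 90.0, -78.3]
force: [-0.1, -0.2, -1.4]
gripper_width: 38.0
```

Run:
```python
from h import *
s,a=st(); p=grab_frame('side');cv2.imwrite('pics/s3.png',p['img']);
p=grab_frame('wrist');cv2.imwrite('pics/w3.png',p['img']);
```

```text
t 7.6 pos [533.  280.5 229.9] jaw 164.0 j1 27 j6 -137 F [-0.1 -0.2 -1.4] w 38.0 xaxis [ 0. -0. -1.]
```

View pics/s3.png

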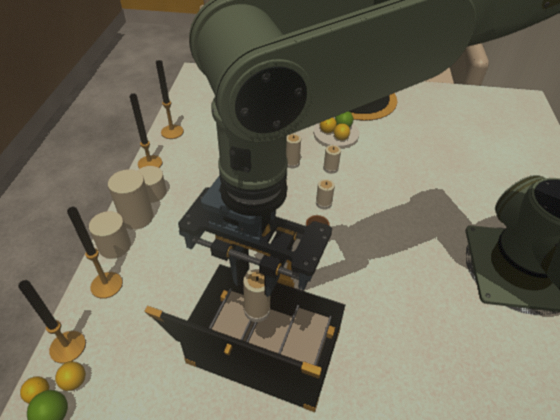

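View pics/w3.png

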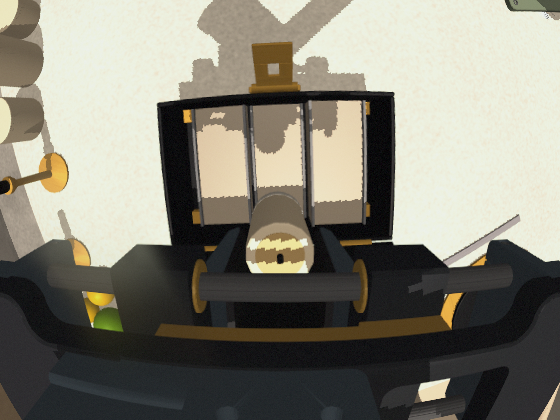

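Run:
```python
from h import *
s,a=st(); p=grab_frame('wrist')
for uv,z in [((158,103),102),((393,93),102),((391,240),102),((172,243),102),((193,108),37),((250,106),37),((306,102),57),((364,101),57)]: print(uv,wz(p,s,uv,z).round(1))
A=wz(p,s,(158,103),102);B=wz(p,s,(393,93),102);d=B-A;print(np.linalg.norm(d),np.degrees(np.arctan2(d[1],d[0])))
for x,y in [(29,0),(29,70),(29,-70),(-34,0),(-34,70),(-34,-70)]:
    t=np.radians(76.4);print(x,y,525.5+x*np.cos(t)-y*np.sin(t),254+x*np.sin(t)+y*np.cos(t))
```

```text
t 7.7 pos [533.1 280.6 229.9] jaw 164.0 j1 27 j6 -137 F [ 0.5 -0.6 -1.3] w 37.8 xaxis [ 0. -0. -1.]
(158, 103) [625.5 148.3 102. ]
(393, 93) [390.4 205.5 102. ]
(391, 240) [427.2 359.7 102. ]
(172, 243) [661.3 296.  102. ]
(193, 108) [606.5 157.3  37. ]
(250, 106) [539.5 176.8  37. ]
(306, 102) [476.4 191.5  57. ]
(364, 101) [410.9 206.5  57. ]
241.91934972389572 166.31885448946556
29 0 532.3191212799751 282.18686901677785
29 70 464.28185123947685 298.64681693395914
29 -70 600.3563913204733 265.72692109959655
-34 0 517.5051681545119 220.95332598032942
-34 70 449.4678981140137 237.41327389751072
-34 -70 585.5424381950102 204.49337806314813
```

Request:
play_rows([
  [-0.001,0.001,-0.025,0,0.3],
  [-0.001,0.001,-0.055,0,0.3],
  [-0.001,0.001,-0.085,0,0.3],
  [-0.001,0.001,-0.115,0,0.3],
  [-0.001,0.001,-0.14,0,0.3],
  [-0.001,0.001,-0.155,0,0.3],
  [-0.001,0.001,-0.163,0,0.3],
  [-0.001,0.001,-0.163,0,0.3],
])

```text
time_s: 8.43
ee_pos: [532.0, 281.9, 66.2]
ee_rot: [162.3, 89.9, -123.6]
force: [-0.6, 0.3, -1.1]
gripper_width: 38.3
```

Request:
play_rows([
  [0,0,-0.001,0,0.3],
  [0,0,-0.002,0,0.3],
  [0,0,-0.002,0,0.3],
  [0,0,-0.002,0,0.6],
  [0,0,-0.002,0,0.6],
  [0,0,-0.002,0,0.6],
  [0,0,0.01,0,0.6],
  [0,0,0.03,0,0.6],
])

```text
time_s: 9.1
ee_pos: [530.1, 282.0, 95.4]
ee_rot: [131.7, 89.7, -154.2]
force: [0.5, 0.0, 0.6]
gripper_width: 54.5
```

Request:
play_rows([
  [0,0,0.04,0,0.65],
  [0,0,0.08,0,0.65],
  [0.0,0.0,0.1,0,0.65],
  [0.005,-0.03,0.11,-0.1,0.65],
  [0.01,-0.07,0.11,-0.22,0.65],
  [0.015,-0.11,0.11,-0.34,0.65],
  [0.02,-0.15,0.11,-0.46,0.65],
  [0.026,-0.19,0.11,-0.58,0.65],
])

```text
time_s: 9.77
ee_pos: [557.4, 91.1, 207.5]
ee_rot: [-29.5, 89.9, 11.1]
force: [0.7, 0.2, -0.4]
gripper_width: 59.1
```

Request:
play_rows([
  [0.005,-0.03,0,-0.1,0.65],
  [0.01,-0.07,0,-0.19,0.65],
  [0.015,-0.1,0,-0.19,0.65],
  [0.016,-0.117,0,-0.19,0.65],
  [0.016,-0.117,0,-0.19,0.65],
  [0.016,-0.117,0,-0.19,0.65],
  [0.016,-0.117,0,-0.19,0.65],
  [0.016,-0.117,0,-0.19,0.65],
])

```text
time_s: 10.43
ee_pos: [573.5, -23.1, 207.0]
ee_rot: [55.0, 90.0, 85.0]
force: [1.1, 0.0, 0.2]
gripper_width: 59.5
```

Run:
```python
from h import *
s,a=st(); p=grab_frame('wrist'); cv2.imwrite('pics/w4.png',p['img'])
p=grab_frame('side'); cv2.imwrite('pics/s4.png',p['img'])
```

```text
t 10.4 pos [573.5 -23.1 207. ] jaw 120.1 j1 -3 j6 -124 F [1.1 0.  0.2] w 59.5 xaxis [ 0.  0. -1.]
```

View pics/w4.png

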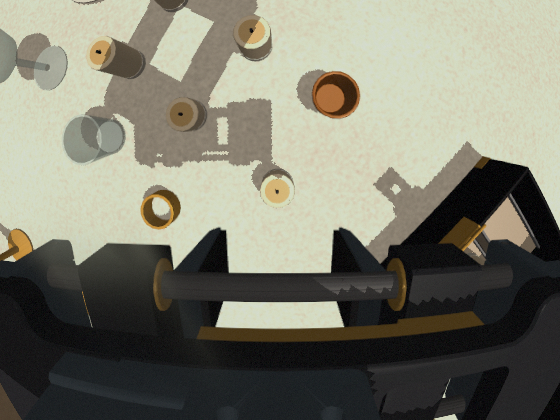

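View pics/s4.png

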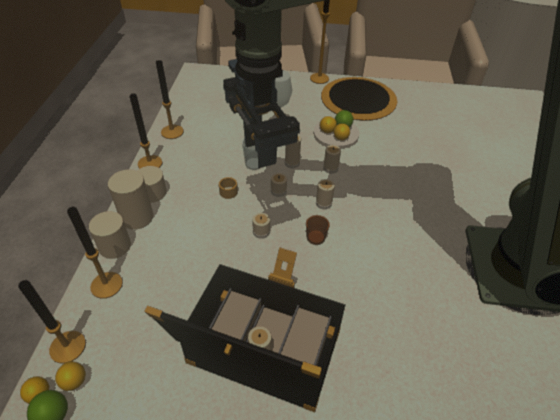

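Run:
```python
from h import *
s,a=st(); p=grab_frame('wrist')
print('S2',wz(p,s,(277,190),45),'S1',wz(p,s,(183,114),45),'M2',wz(p,s,(252,31),65),'T1',wz(p,s,(99,52),85))
```

```text
t 10.5 pos [573.5 -23.1 207. ] jaw 120.1 j1 -3 j6 -124 F [ 0.6 -0.2 -0.3] w 59.1 xaxis [ 0.  0. -1.]
S2 [573.3729933  -26.38050798  45.        ] S1 [ 549.92072094 -161.71755431   45.        ] M2 [ 435.51737038 -135.96174858   65.        ] T1 [ 527.8930462  -274.82018418   85.        ]
```

Request:
play_rows([
  [0,-0.0025,-0.035,0,0.65],
  [0,-0.0025,-0.07,0,0.65],
  [0,-0.0025,-0.11,0,0.65],
  [0,-0.0025,-0.15,0,0.65],
  [0,-0.0025,-0.18,0,0.65],
  [0,-0.0025,-0.19,0,0.65],
  [0,-0.0025,-0.191,0,0.65],
  [0,-0.0025,-0.191,0,0.3],
])

```text
time_s: 11.25
ee_pos: [574.5, -26.5, 16.6]
ee_rot: [-28.6, 89.9, 1.5]
force: [1.3, 1.1, 0.2]
gripper_width: 55.3
```

Request:
play_rows([
  [0,0,0,0,0.3],
  [0,0,0,0,0.3],
  [0,0,0,0,0.3],
  [0,0,0,0,0.3],
  [0,0,0.03,0,0.3],
  [0,0,0.07,0,0.3],
  [0,0,0.11,0,0.3],
  [0,0,0.15,0,0.3],
])

```text
time_s: 11.92
ee_pos: [573.5, -26.9, 168.9]
ee_rot: [-33.0, 89.9, -3.0]
force: [1.4, -1.3, -0.0]
gripper_width: 27.1
```

Run:
```python
from h import *
s,a=st()
```

```text
t 11.9 pos [573.5 -26.9 168.9] jaw 120.0 j1 -4 j6 -124 F [ 1.4 -1.3 -0. ] w 27.1 xaxis [ 0. -0. -1.]
```

Run:
```python
from h import *
p=grab_frame('side'); cv2.imwrite('pics/s5.png',p['img'])
p=grab_frame('wrist'); cv2.imwrite('pics/w5.png',p['img'])
```

```text
(no output)
```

View pics/s5.png

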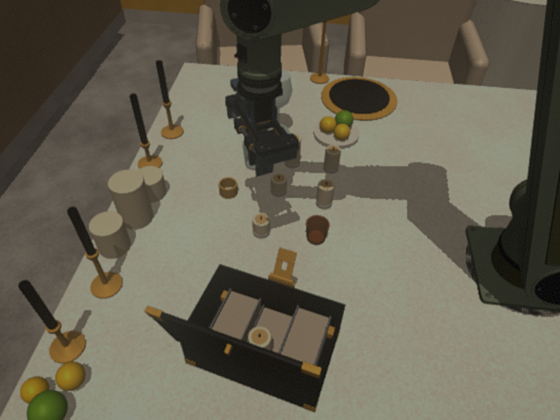

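View pics/w5.png

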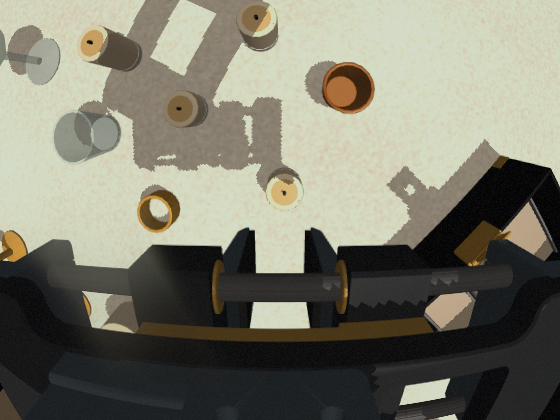

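Run:
```python
from h import *
s,a=st(); p=grab_frame('wrist')
print('S2',wz(p,s,(284,191),45))
q=grab_frame('side');c=grab_frame('scene')
for l in ['candle_short_a']:
  for P in (q,c): print([(np.round(x['point']),round(x['conf'],2),onz(P,x['point'],0)[:2].round()) for x in finder.spot_point(P,l)])
cv2.imwrite('pics/z5.png',cv2.resize(c['img'][130:270,170:340],None,fx=4,fy=4,interpolation=cv2.INTER_CUBIC))
```

```text
t 12.0 pos [578.5 -27.2 174.8] jaw 120.0 j1 -4 j6 -124 F [ 0.7 -0.2 -0.4] w 27.3 xaxis [ 0.02 -0.   -1.  ]
S2 [572.42213479 -26.9237171   45.        ]
[(array([278., 189.]), 0.91, array([ 552., -171.])), (array([263., 231.]), 0.65, array([569., -29.])), (array([280., 134.]), 0.48, array([ 571., -395.]))]
[(array([260., 242.]), 0.71, array([577., -32.])), (array([244., 207.]), 0.62, array([ 554., -161.])), (array([236., 179.]), 0.6, array([ 524., -278.])), (array([335., 232.]), 0.16, array([402.,  22.]))]
```

View pics/z5.png

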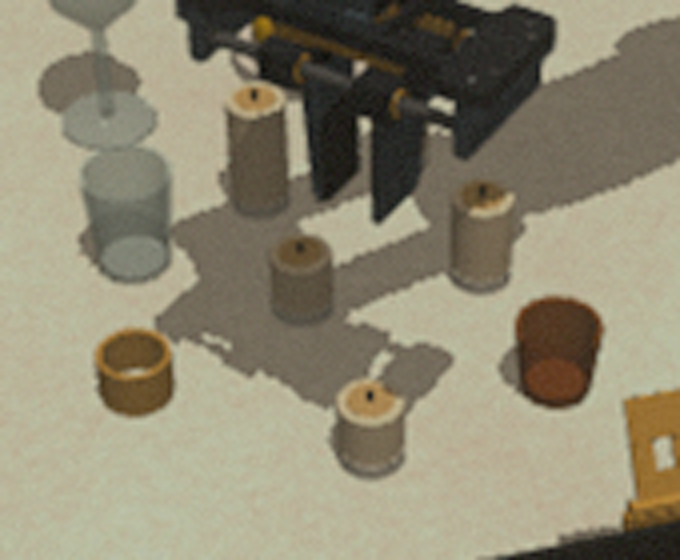

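Run:
```python
from h import *
s,a=st(); print(s['qvel'].round(1))
```

```text
t 12.3 pos [572.4 -26.8 164.6] jaw 120.0 j1 -4 j6 -124 F [0.6 0.2 0.9] w 27.6 xaxis [-0.  0. -1.]
[-0.   0.7  0.1 -0.  -0.   0.1]
```

Request:
play_rows([
  [0,0,0,0,0.7],
  [0,0,0,0,0.7],
  [0,0,0,0,0.7],
  [0,0,0,0,0.7],
  [0,0,0,0,0.7],
  [0.0005,0.0005,-0.02,0,0.7],
  [0.0005,0.0005,-0.05,0,0.7],
  [0.0005,0.0005,-0.08,0,0.7],
], squeeze=35)

```text
time_s: 12.93
ee_pos: [575.0, -26.4, 86.0]
ee_rot: [-31.7, 89.8, -1.7]
force: [0.8, 0.4, -0.2]
gripper_width: 63.7
```

Request:
play_rows([
  [0,0,-0.03,0,0.7],
  [0,0,-0.055,0,0.7],
  [0,0,-0.07,0,0.7],
  [0,0,-0.075,0,0.7],
  [0,0,-0.075,0,0.7],
  [0,0,-0.075,0,0.7],
  [0,0,-0.075,0,0.3],
  [0,0,-0.075,0,0.3],
])

```text
time_s: 13.6
ee_pos: [575.2, -26.4, 12.3]
ee_rot: [-32.8, 89.8, -2.8]
force: [-0.5, 0.9, 0.4]
gripper_width: 53.9
```

Request:
play_rows([
  [0,0,0,0,0.3],
  [0,0,0,0,0.3],
  [0,0,0,0,0.3],
  [0,0,0,0,0.3],
  [0,0,0,0,0.3],
  [0,0,0,0,0.3],
  [0,0,0,0,0.3],
  [0,0,0,0,0.3],
])

```text
time_s: 14.27
ee_pos: [574.5, -26.3, 11.6]
ee_rot: [-21.3, 89.9, 8.7]
force: [-0.7, 1.0, 6.2]
gripper_width: 38.4
```

Request:
play_rows([
  [0,0,0.01,0,0.3],
  [0,0,0.03,0,0.3],
  [0,0,0.05,0,0.3],
  [0,0,0.08,0,0.3],
  [0,0,0.11,0,0.3],
  [0,0,0.14,0,0.3],
  [0,0,0.16,0,0.3],
  [0,0,0.17,0,0.3],
])

```text
time_s: 14.93
ee_pos: [575.3, -26.5, 184.4]
ee_rot: [-35.0, 89.7, -5.0]
force: [0.5, 0.6, -0.1]
gripper_width: 38.6
```

Request:
play_rows([
  [-0.004,0.012,0.015,0.1,0.3],
  [-0.012,0.036,0.03,0.2,0.3],
  [-0.022,0.066,0.04,0.3,0.3],
  [-0.033,0.1,0.045,0.4,0.3],
  [-0.045,0.135,0.045,0.5,0.3],
  [-0.057,0.17,0.045,0.6,0.3],
  [-0.068,0.2,0.045,0.7,0.3],
  [-0.078,0.23,0.045,0.77,0.3],
])

```text
time_s: 15.6
ee_pos: [494.4, 204.9, 225.0]
ee_rot: [127.6, 89.9, -158.0]
force: [-0.3, -0.2, -0.3]
gripper_width: 38.5
```

Request:
play_rows([
  [-0.01,0.03,0,0,0.3],
  [-0.02,0.06,0,0,0.3],
  [-0.028,0.08,0,0,0.3],
  [-0.032,0.092,0,0,0.3],
  [-0.032,0.095,0,0,0.3],
  [-0.032,0.095,0,0,0.3],
  [-0.032,0.095,0,0,0.3],
  [-0.032,0.095,0,0,0.3],
])

```text
time_s: 16.27
ee_pos: [464.5, 297.4, 225.7]
ee_rot: [177.6, 90.0, -108.4]
force: [-0.1, -0.1, -1.9]
gripper_width: 38.3
```

Run:
```python
from h import *
p=grab_frame('wrist');cv2.imwrite('pics/w6.png',p['img']);s,a=st()
```

```text
t 16.3 pos [464.6 297.4 225.8] jaw 164.0 j1 31 j6 -133 F [-0.5 -0.8 -2.2] w 38.6 xaxis [-0. -0. -1.]
```

View pics/w6.png

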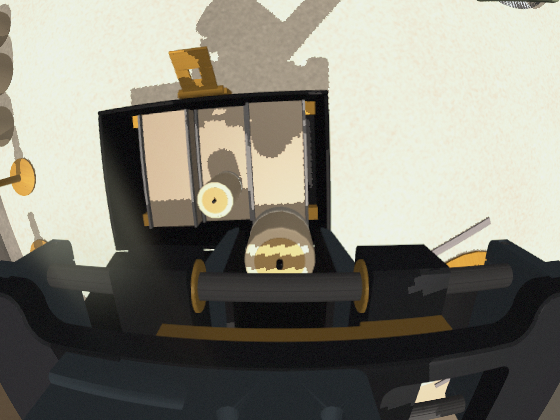

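Request:
play_rows([
  [0,0.001,-0.025,0,0.3],
  [0,0.001,-0.055,0,0.3],
  [0,0.001,-0.085,0,0.3],
  [0,0.001,-0.115,0,0.3],
  [0,0.001,-0.14,0,0.3],
  [0,0.001,-0.155,0,0.3],
  [0,0.001,-0.162,0,0.3],
  [0,0.001,-0.162,0,0.3],
])

```text
time_s: 16.98
ee_pos: [463.6, 298.4, 62.5]
ee_rot: [139.1, 89.8, -146.8]
force: [0.9, -0.8, -1.2]
gripper_width: 38.2
```

Request:
play_rows([
  [0,0,-0.001,0,0.3],
  [0,0,-0.002,0,0.3],
  [0,0,-0.002,0,0.3],
  [0,0,-0.002,0,0.58],
  [0,0,-0.002,0,0.58],
  [0,0,-0.002,0,0.58],
  [0,0,0.0,0,0.58],
  [0,0,0.02,0,0.58],
])

```text
time_s: 17.65
ee_pos: [461.9, 298.4, 81.4]
ee_rot: [136.8, 89.6, -149.1]
force: [-0.9, -0.7, -0.2]
gripper_width: 52.7
```

Request:
play_rows([
  [0,0,0.03,0,0.58],
  [0,0,0.06,0,0.58],
  [0,0,0.09,0,0.58],
  [0,0,0.12,0,0.65],
  [0,0,0.14,0,0.65],
  [0,0,0.14,0,0.65],
  [0,0,0.14,0,0.65],
  [0,0,0.14,0,0.65],
])

```text
time_s: 18.32
ee_pos: [463.4, 299.3, 222.9]
ee_rot: [135.2, 89.9, -150.7]
force: [-1.1, -0.4, -0.9]
gripper_width: 59.5
```

Run:
```python
from h import *
p=grab_frame('wrist');cv2.imwrite('pics/w7.png',p['img']);s,a=st()
p=grab_frame('side');cv2.imwrite('pics/s7.png',p['img'])
```

```text
t 18.4 pos [463.2 299.2 222.4] jaw 164.1 j1 32 j6 -132 F [-0.  -0.9 -0.9] w 59.2 xaxis [-0. -0. -1.]
```

View pics/w7.png

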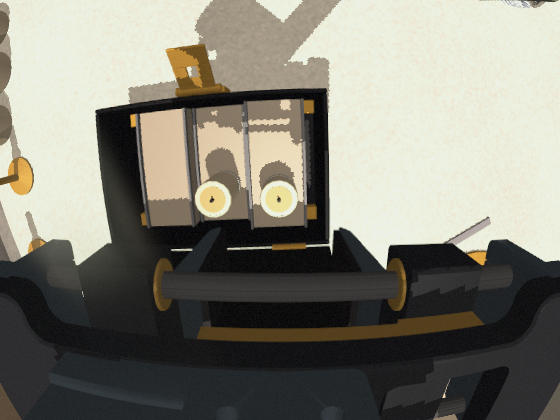

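View pics/s7.png

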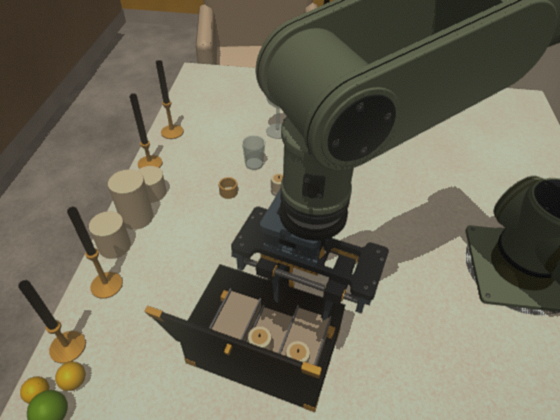

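Request:
play_rows([
  [-0.002,-0.02,0,-0.1,0.65],
  [-0.004,-0.055,0,-0.2,0.65],
  [-0.006,-0.095,0,-0.32,0.65],
  [-0.009,-0.135,0,-0.44,0.65],
  [-0.011,-0.175,0,-0.56,0.65],
  [-0.014,-0.215,0,-0.68,0.65],
  [-0.016,-0.255,0,-0.8,0.65],
  [-0.019,-0.295,0,-0.92,0.65],
])

```text
time_s: 19.08
ee_pos: [444.0, 2.9, 222.8]
ee_rot: [157.0, 89.9, 178.1]
force: [1.2, -0.4, -0.4]
gripper_width: 59.1
```

Request:
play_rows([
  [-0.003,-0.035,-0.005,-0.02,0.65],
  [-0.006,-0.07,-0.015,-0.02,0.65],
  [-0.007,-0.105,-0.025,-0.02,0.65],
  [-0.008,-0.13,-0.03,-0.02,0.65],
  [-0.009,-0.14,-0.03,-0.02,0.65],
  [-0.009,-0.14,-0.03,-0.02,0.65],
  [-0.009,-0.14,-0.03,-0.02,0.65],
  [-0.009,-0.14,-0.03,-0.02,0.65],
])

```text
time_s: 19.75
ee_pos: [436.2, -134.2, 193.9]
ee_rot: [78.2, 89.9, 98.5]
force: [-0.8, 0.4, 0.1]
gripper_width: 59.2
```

Run:
```python
from h import *
p=grab_frame('wrist');cv2.imwrite('pics/w8.png',p['img']);s,a=st()
```

```text
t 19.8 pos [ 436.3 -134.1  194. ] jaw 110.3 j1 -19 j6 -129 F [-0.5  0.3  0.4] w 59.4 xaxis [ 0.  0. -1.]
```

View pics/w8.png

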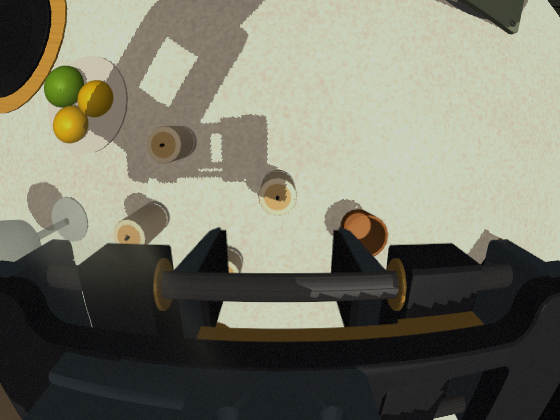

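Run:
```python
from h import *
p=grab_frame('wrist');s,a=st()
print(wz(p,s,(278,198),65),wz(p,s,(162,145),65),wz(p,s,(127,237),85))
```

```text
t 19.9 pos [ 436.3 -134.1  194.1] jaw 110.3 j1 -19 j6 -129 F [ 0.2 -0.3 -0.2] w 59.3 xaxis [ 0.  0. -1.]
[ 437.14613404 -135.44768987   65.        ] [ 425.34618067 -268.77813176   65.        ] [ 528.92309391 -275.31803758   85.        ]
```

Request:
play_rows([
  [0,-0.002,-0.03,0,0.65],
  [0,-0.002,-0.06,0,0.65],
  [0,-0.002,-0.095,0,0.65],
  [0,-0.002,-0.13,0,0.65],
  [0,-0.002,-0.153,0,0.65],
  [0,-0.002,-0.162,0,0.65],
  [0,-0.002,-0.162,0,0.65],
  [0,-0.002,-0.162,0,0.3],
])

```text
time_s: 20.52
ee_pos: [437.0, -137.0, 32.6]
ee_rot: [-31.8, 89.9, -11.5]
force: [0.1, -0.3, 0.7]
gripper_width: 54.9
```

Request:
play_rows([
  [0,0,0,0,0.3],
  [0,0,0,0,0.3],
  [0,0,0,0,0.3],
  [0,0,0,0,0.3],
  [0,0,0,0,0.3],
  [0,0,0,0,0.3],
  [0,0,0,0,0.3],
  [0,0,0,0,0.3],
])

```text
time_s: 21.18
ee_pos: [437.3, -137.5, 33.3]
ee_rot: [-29.3, 89.8, -9.1]
force: [0.5, 1.9, 6.4]
gripper_width: 38.0
```

Request:
play_rows([
  [0,0,0.01,0,0.3],
  [0,0,0.03,0,0.3],
  [0,0,0.06,0,0.3],
  [0,0,0.09,0,0.3],
  [0,0,0.13,0,0.3],
  [0,0,0.17,0,0.3],
  [0,0,0.195,0,0.3],
  [0,0,0.2,0,0.3],
])

```text
time_s: 21.85
ee_pos: [438.5, -138.3, 237.3]
ee_rot: [-39.7, 89.4, -19.4]
force: [0.4, 0.1, -1.9]
gripper_width: 38.2
```

Request:
play_rows([
  [0.006,0.015,0,0.08,0.3],
  [0.016,0.04,0,0.18,0.3],
  [0.029,0.072,0,0.3,0.3],
  [0.042,0.104,0,0.42,0.3],
  [0.055,0.136,0,0.54,0.3],
  [0.068,0.168,0,0.66,0.3],
  [0.081,0.2,0,0.78,0.3],
  [0.094,0.232,0,0.86,0.3],
])

```text
time_s: 22.52
ee_pos: [526.6, 111.8, 230.2]
ee_rot: [-151.4, 88.8, -83.1]
force: [0.3, 0.4, -1.0]
gripper_width: 37.7
```

Request:
play_rows([
  [0.013,0.032,0,0.06,0.3],
  [0.026,0.064,0,0.06,0.3],
  [0.039,0.096,0,0.06,0.3],
  [0.051,0.126,0,0.06,0.3],
  [0.061,0.15,0,0.06,0.3],
  [0.067,0.165,0,0.06,0.3],
  [0.069,0.17,0,0.06,0.3],
  [0.069,0.17,0,0.06,0.3],
])

```text
time_s: 23.18
ee_pos: [595.6, 280.4, 229.6]
ee_rot: [-153.7, 88.8, -82.1]
force: [0.4, -0.3, -1.6]
gripper_width: 38.2
```

Run:
```python
from h import *
p=grab_frame('wrist');cv2.imwrite('pics/w9.png',p['img']);s,a=st()
```

```text
t 23.2 pos [595.4 279.2 230.1] jaw 161.6 j1 25 j6 -137 F [-0.4 -0.3 -0.7] w 38.3 xaxis [ 0.   -0.02 -1.  ]
```

View pics/w9.png

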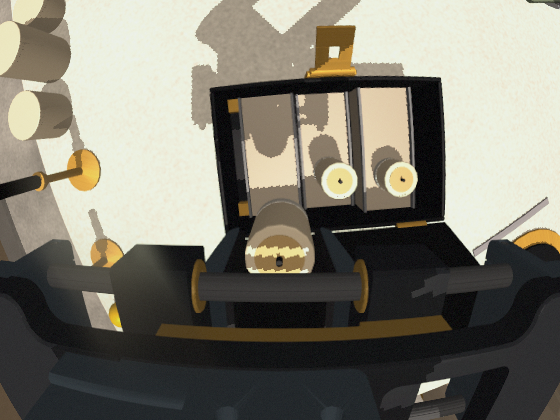

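Run:
```python
from h import *
grab_frame('wrist');grab_frame('wrist');s,a=st()
```

```text
t 23.3 pos [595.4 278.4 231.2] jaw 161.5 j1 25 j6 -137 F [ 1.  -0.6 -0. ] w 38.0 xaxis [ 0.   -0.02 -1.  ]
```

Request:
play_rows([
  [0.005,-0.012,0,0,0.3],
  [0.005,-0.012,0,0,0.3],
  [0.005,-0.012,0,0,0.3],
  [0.005,-0.012,0,0,0.3],
  [0.005,-0.012,0,0,0.3],
  [0.005,-0.012,0,0,0.3],
  [0.005,-0.012,0,0,0.3],
  [0.005,-0.012,0,0,0.3],
])

```text
time_s: 24.0
ee_pos: [600.9, 268.0, 231.4]
ee_rot: [-146.1, 88.8, -74.5]
force: [0.5, -0.2, -0.5]
gripper_width: 38.3
```

Run:
```python
from h import *
p=grab_frame('wrist');cv2.imwrite('pics/w10.png',p['img']);s,a=st(); print(s['qpos'])
```

```text
t 24.1 pos [600.9 268.  231.4] jaw 161.6 j1 24 j6 -138 F [-0.4  0.5 -1.4] w 38.2 xaxis [ 0.01 -0.02 -1.  ]
[  23.66682351   24.94278114   73.08535558   -1.1560719    82.13854651
 -137.73834278]
```

View pics/w10.png

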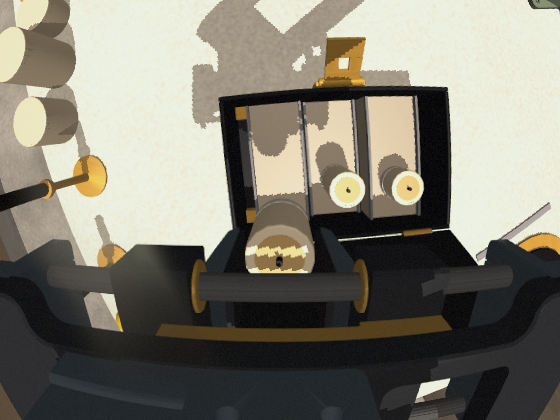

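Request:
play_rows([
  [0,-0.001,-0.025,0,0.3],
  [0,-0.001,-0.055,0,0.3],
  [0,-0.001,-0.085,0,0.3],
  [0,-0.001,-0.115,0,0.3],
  [0,-0.001,-0.14,0,0.3],
  [0,-0.001,-0.16,0,0.3],
  [0,-0.001,-0.166,0,0.3],
  [0,-0.001,-0.166,0,0.3],
])

```text
time_s: 24.72
ee_pos: [600.1, 266.5, 64.4]
ee_rot: [-154.0, 88.8, -82.5]
force: [-0.4, 0.6, -1.8]
gripper_width: 37.5
```

Request:
play_rows([
  [0,0,-0.002,0,0.3],
  [0,0,-0.003,0,0.3],
  [0,0,-0.003,0,0.3],
  [0,0,-0.003,0,0.58],
  [0,0,-0.003,0,0.58],
  [0,0,-0.003,0,0.58],
  [0,0,0.0,0,0.58],
  [0,0,0.02,0,0.58],
])

```text
time_s: 25.38
ee_pos: [598.7, 265.8, 82.6]
ee_rot: [-164.3, 88.7, -92.8]
force: [-0.0, -0.3, 0.1]
gripper_width: 52.9
```

Request:
play_rows([
  [0,0,0.03,0,0.58],
  [0,0,0.06,0,0.58],
  [0,0,0.09,0,0.58],
  [0,0,0.12,0,0.65],
  [0,0,0.14,0,0.65],
  [0,0,0.14,0,0.65],
  [0,0,0.14,0,0.65],
  [0,0,0.14,0,0.65],
])

```text
time_s: 26.05
ee_pos: [600.3, 266.5, 224.3]
ee_rot: [-151.5, 88.8, -79.9]
force: [-0.2, -0.2, -0.8]
gripper_width: 59.1
```

Run:
```python
from h import *
p=grab_frame('wrist');cv2.imwrite('pics/w11.png',p['img']);s,a=st()
p=grab_frame('scene');cv2.imwrite('pics/c11.png',p['img'])
```

```text
t 26.1 pos [600.1 266.4 223.7] jaw 161.6 j1 24 j6 -138 F [-0.2 -0.4  0.2] w 59.3 xaxis [ 0.   -0.02 -1.  ]
```

View pics/w11.png

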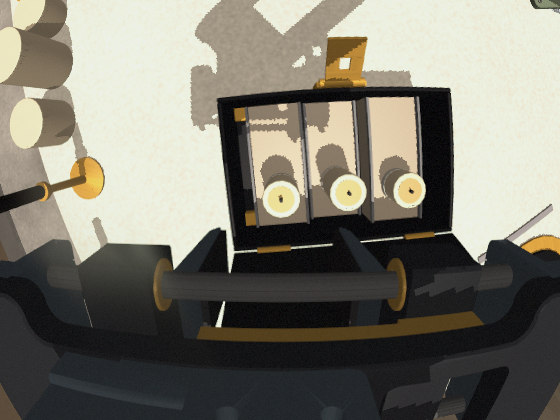

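View pics/c11.png

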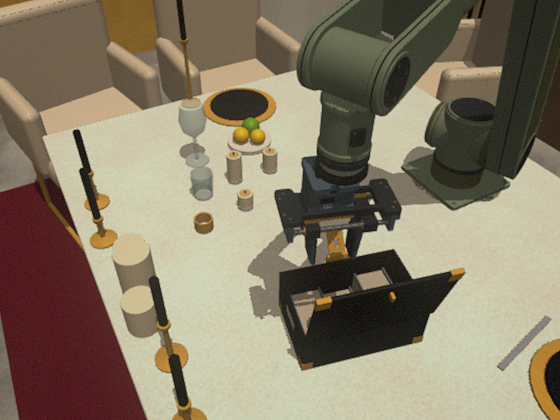

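Request:
play_rows([
  [-0.002,-0.02,0,-0.1,0.65],
  [-0.006,-0.055,0,-0.2,0.65],
  [-0.011,-0.095,0,-0.32,0.65],
  [-0.016,-0.135,0,-0.44,0.65],
  [-0.021,-0.175,0,-0.56,0.65],
  [-0.026,-0.215,0,-0.68,0.65],
  [-0.03,-0.255,0,-0.78,0.65],
  [-0.035,-0.295,0,-0.86,0.65],
])

```text
time_s: 26.82
ee_pos: [564.8, -30.0, 224.1]
ee_rot: [-151.6, 88.8, -129.5]
force: [-0.0, -0.5, 0.2]
gripper_width: 58.9
```

Request:
play_rows([
  [-0.004,-0.035,-0.005,0,0.65],
  [-0.008,-0.07,-0.015,0,0.65],
  [-0.012,-0.1,-0.025,0,0.65],
  [-0.015,-0.123,-0.03,0,0.65],
  [-0.016,-0.133,-0.03,0,0.65],
  [-0.016,-0.133,-0.03,0,0.65],
  [-0.016,-0.133,-0.03,0,0.65],
  [-0.016,-0.133,-0.03,0,0.65],
])

```text
time_s: 27.48
ee_pos: [550.4, -159.9, 195.6]
ee_rot: [-146.2, 88.9, -123.8]
force: [0.5, -0.4, 0.4]
gripper_width: 59.2
```

Run:
```python
from h import *
p=grab_frame('wrist');cv2.imwrite('pics/w12.png',p['img']);s,a=st()
```

```text
t 27.5 pos [ 550.4 -159.8  195.7] jaw 112.4 j1 -17 j6 -129 F [0.6 1.1 0. ] w 59.4 xaxis [-0.01 -0.02 -1.  ]
```

View pics/w12.png

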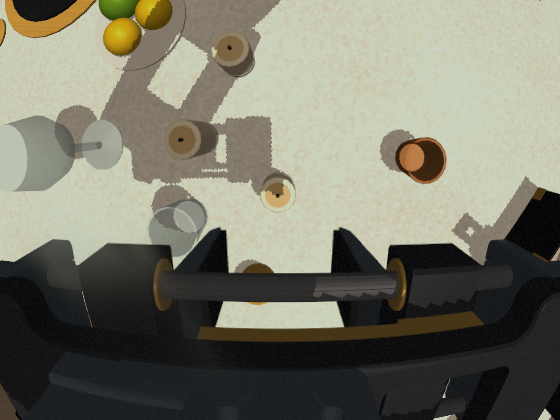

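Run:
```python
from h import *
p=grab_frame('wrist');s,a=st()
print(wz(p,s,(278,194),45),wz(p,s,(181,139),85),wz(p,s,(229,47),65))
```

```text
t 27.6 pos [ 550.4 -159.8  195.8] jaw 112.4 j1 -17 j6 -129 F [0.  0.8 1. ] w 59.2 xaxis [-0.01 -0.02 -1.  ]
[ 549.94378099 -163.60854954   45.        ] [ 527.68753784 -274.53025459   85.        ] [ 423.50936099 -269.08800335   65.        ]
```

Request:
play_rows([
  [0,-0.003,-0.03,0,0.65],
  [0,-0.003,-0.065,0,0.65],
  [0,-0.003,-0.1,0,0.65],
  [0,-0.003,-0.14,0,0.65],
  [0,-0.003,-0.17,0,0.65],
  [0,-0.003,-0.183,0,0.65],
  [0,-0.003,-0.183,0,0.65],
  [0,-0.003,-0.183,0,0.3],
])

```text
time_s: 28.25
ee_pos: [550.3, -163.3, 12.4]
ee_rot: [-147.6, 88.8, -125.3]
force: [0.6, 0.5, 0.6]
gripper_width: 55.1
```

Request:
play_rows([
  [0,0,0,0,0.3],
  [0,0,0,0,0.3],
  [0,0,0,0,0.3],
  [0,0,0,0,0.3],
  [0,0,0,0,0.3],
  [0,0,0,0,0.3],
  [0,0,0,0,0.3],
  [0,0,0,0,0.3],
])

```text
time_s: 28.92
ee_pos: [551.3, -164.3, 14.2]
ee_rot: [-136.2, 88.9, -113.9]
force: [0.0, 2.6, 6.2]
gripper_width: 37.8
```

Request:
play_rows([
  [0,0,0.01,0,0.3],
  [0,0,0.03,0,0.3],
  [0,0,0.06,0,0.3],
  [0,0,0.09,0,0.3],
  [0,0,0.12,0,0.3],
  [0,0,0.15,0,0.3],
  [0,0,0.18,0,0.3],
  [0,0,0.2,0,0.3],
])

```text
time_s: 29.58
ee_pos: [550.4, -164.6, 216.3]
ee_rot: [-134.3, 88.9, -112.1]
force: [0.9, -0.1, -0.8]
gripper_width: 38.1
```

Request:
play_rows([
  [-0.004,0.015,0.005,0.08,0.3],
  [-0.01,0.04,0.01,0.18,0.3],
  [-0.018,0.072,0.01,0.3,0.3],
  [-0.026,0.104,0.01,0.42,0.3],
  [-0.034,0.136,0.01,0.54,0.3],
  [-0.042,0.168,0.01,0.66,0.3],
  [-0.05,0.2,0.01,0.78,0.3],
  [-0.057,0.232,0.01,0.8,0.3],
])

```text
time_s: 30.25
ee_pos: [488.4, 85.0, 222.0]
ee_rot: [-146.6, 87.8, -79.3]
force: [0.2, 0.3, -1.4]
gripper_width: 38.0
```

Request:
play_rows([
  [-0.008,0.032,0,0,0.3],
  [-0.016,0.064,0,0,0.3],
  [-0.024,0.096,0,0,0.3],
  [-0.032,0.126,0,0,0.3],
  [-0.038,0.15,0,0,0.3],
  [-0.042,0.168,0,0,0.3],
  [-0.043,0.174,0,0,0.3],
  [-0.043,0.174,0,0,0.3],
])

```text
time_s: 30.92
ee_pos: [447.1, 256.4, 221.9]
ee_rot: [-145.4, 87.7, -78.3]
force: [1.0, -0.4, -0.7]
gripper_width: 37.9
```

Run:
```python
from h import *
p=grab_frame('wrist');cv2.imwrite('pics/w13.png',p['img']);s,a=st()
```

```text
t 31.0 pos [447.3 255.3 221.8] jaw 157.0 j1 30 j6 -126 F [ 0.5 -1.5 -1.2] w 38.1 xaxis [ 0.01 -0.04 -1.  ]
```

View pics/w13.png

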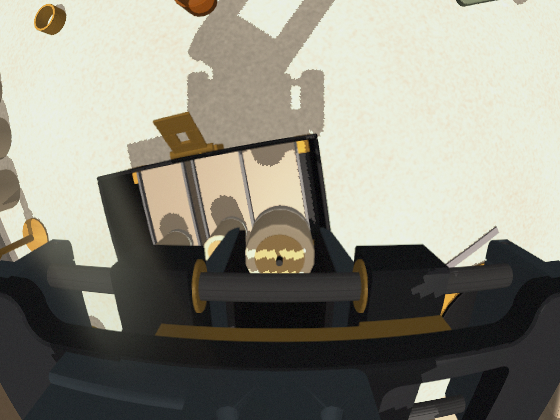

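Request:
play_rows([
  [0.002,-0.006,0,0,0.3],
  [0.0035,-0.012,0,0,0.3],
  [0.0035,-0.012,0,0,0.3],
  [0.0035,-0.012,0,0,0.3],
  [0.0035,-0.012,0,0,0.3],
  [0.0035,-0.012,0,0,0.3],
  [0.0035,-0.012,0,0,0.3],
  [0.0035,-0.012,0,0,0.3],
])

```text
time_s: 31.63
ee_pos: [451.0, 243.7, 221.7]
ee_rot: [-145.4, 87.7, -78.4]
force: [-0.8, 0.7, -1.4]
gripper_width: 38.0
```

Run:
```python
from h import *
p=grab_frame('wrist');cv2.imwrite('pics/w14.png',p['img']);s,a=st();print(s['ee_rot'],s['qpos'].round(2))
p=grab_frame('side');cv2.imwrite('pics/s14.png',p['img'])
```

```text
t 31.7 pos [450.9 243.7 221.7] jaw 157.0 j1 29 j6 -128 F [-0.4 -0.2 -0.9] w 37.9 xaxis [ 0.01 -0.04 -1.  ]
[-145.51906268   87.74316435  -78.58455515] [  28.63   11.87   93.63   -2.23   75.18 -127.72]
```

View pics/w14.png

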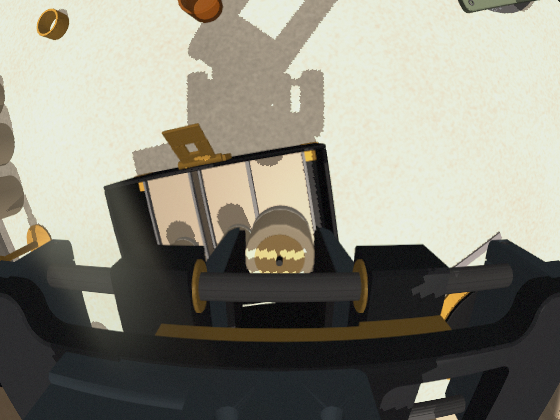

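View pics/s14.png

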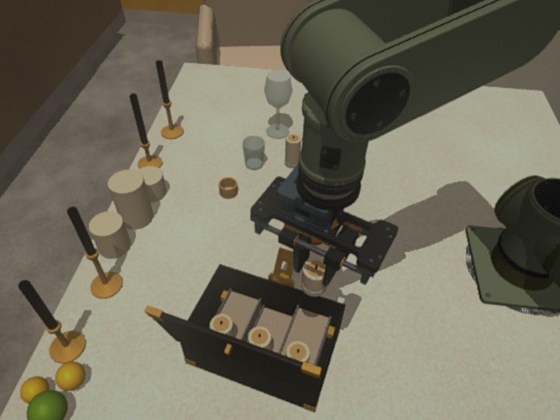

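Request:
play_rows([
  [0,0,-0.02,0,0.3],
  [0,0,-0.045,0,0.3],
  [0,0,-0.075,0,0.3],
  [0,0,-0.105,0,0.3],
  [0,0,-0.13,0,0.3],
  [0,0,-0.148,0,0.3],
  [0,0,-0.156,0,0.3],
  [0,0,-0.157,0,0.3],
])

```text
time_s: 32.4
ee_pos: [450.2, 243.1, 63.7]
ee_rot: [-149.1, 87.7, -82.1]
force: [-0.6, -0.4, -0.5]
gripper_width: 37.9
```

Request:
play_rows([
  [0,0,-0.001,0,0.3],
  [0,0,-0.002,0,0.3],
  [0,0,-0.002,0,0.3],
  [0,0,-0.002,0,0.56],
  [0,0,-0.002,0,0.56],
  [0,0,-0.002,0,0.56],
  [0,0,-0.002,0,0.56],
  [0,0,0.01,0,0.56],
])

```text
time_s: 33.07
ee_pos: [449.5, 242.9, 73.3]
ee_rot: [-151.0, 87.7, -84.1]
force: [-0.4, -0.3, -1.1]
gripper_width: 50.9
```

Request:
play_rows([
  [0,0,0.02,0,0.56],
  [0,0,0.05,0,0.56],
  [0,0,0.08,0,0.56],
  [0,0,0.11,0,0.65],
  [0,0,0.135,0,0.65],
  [0,0,0.15,0,0.65],
  [0,0,0.15,0,0.65],
  [0,0,0.15,0,0.65],
])

```text
time_s: 33.73
ee_pos: [451.1, 243.8, 225.0]
ee_rot: [-143.4, 87.8, -76.4]
force: [-0.5, 0.5, 0.0]
gripper_width: 59.2
```

Run:
```python
from h import *
p=grab_frame('wrist');cv2.imwrite('pics/w15.png',p['img']);s,a=st()
```

```text
t 33.8 pos [450.4 243.4 223.8] jaw 156.9 j1 29 j6 -128 F [ 0.1  0.  -0.7] w 59.2 xaxis [ 0.01 -0.04 -1.  ]
```

View pics/w15.png

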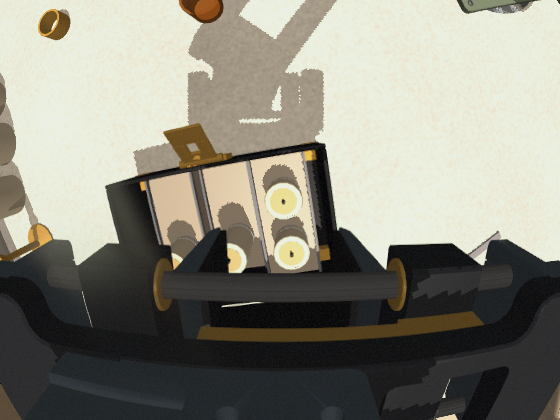

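Request:
play_rows([
  [0.002,-0.01,0,-0.06,0.65],
  [0.004,-0.03,0,-0.14,0.65],
  [0.008,-0.055,0,-0.23,0.65],
  [0.012,-0.08,0,-0.32,0.65],
  [0.016,-0.105,0,-0.41,0.65],
  [0.02,-0.13,0,-0.5,0.65],
  [0.023,-0.155,0,-0.59,0.65],
  [0.027,-0.18,0,-0.68,0.65],
])

```text
time_s: 34.45
ee_pos: [476.7, 62.3, 222.7]
ee_rot: [-150.0, 87.6, -122.3]
force: [0.9, 0.3, 0.2]
gripper_width: 59.4
```

Request:
play_rows([
  [0.003,-0.025,0,-0.09,0.65],
  [0.007,-0.05,0,-0.18,0.65],
  [0.011,-0.075,0,-0.27,0.65],
  [0.015,-0.1,0,-0.36,0.65],
  [0.018,-0.125,0,-0.45,0.65],
  [0.022,-0.15,0,-0.54,0.65],
  [0.026,-0.175,0,-0.63,0.65],
  [0.029,-0.2,0,-0.72,0.65],
])

```text
time_s: 35.12
ee_pos: [506.0, -137.3, 222.5]
ee_rot: [-148.7, 87.6, -162.3]
force: [0.3, 0.1, 0.2]
gripper_width: 59.4
```

Request:
play_rows([
  [0.004,-0.025,0,-0.09,0.65],
  [0.008,-0.05,0,-0.18,0.65],
  [0.012,-0.075,0,-0.27,0.65],
  [0.016,-0.1,0,-0.36,0.65],
  [0.019,-0.12,0,-0.45,0.65],
  [0.021,-0.132,0,-0.54,0.65],
  [0.021,-0.137,0,-0.63,0.65],
  [0.021,-0.137,0,-0.64,0.65],
])

```text
time_s: 35.78
ee_pos: [527.0, -274.3, 222.0]
ee_rot: [-146.2, 87.5, 163.6]
force: [-0.4, 0.4, -0.3]
gripper_width: 59.4
```

Run:
```python
from h import *
grab_frame('side');grab_frame('side')
s,a=st();p=grab_frame('wrist');cv2.imwrite('pics/w16.png',p['img'])
```

```text
t 35.9 pos [ 527.2 -272.9  222.9] jaw 40.2 j1 -28 j6 -68 F [0.3 0.2 0.5] w 59.1 xaxis [-0.04  0.01 -1.  ]
```

View pics/w16.png

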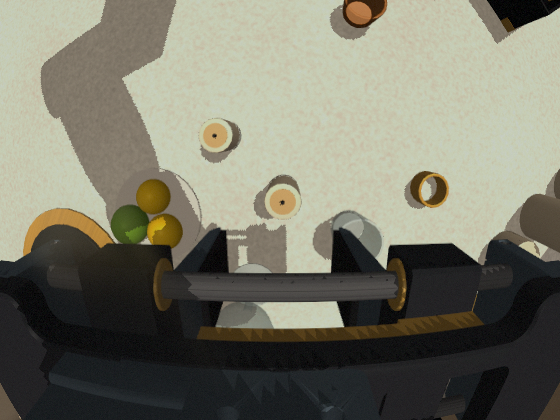

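Run:
```python
from h import *
p=grab_frame('wrist');s,a=st()
print(wz(p,s,(282,201),85),wz(p,s,(214,135),65),s['ee_rot'])
q=grab_frame('side');cv2.imwrite('pics/s16.png',q['img'])
```

```text
t 36.0 pos [ 527.6 -272.5  223.9] jaw 40.2 j1 -28 j6 -68 F [ 0.3 -0.3 -0.4] w 59.4 xaxis [-0.04  0.01 -1.  ]
[ 527.82713394 -273.65963909   85.        ] [ 423.98910259 -268.46089441   65.        ] [-146.23268301   87.64754282  163.93324475]
```

View pics/s16.png

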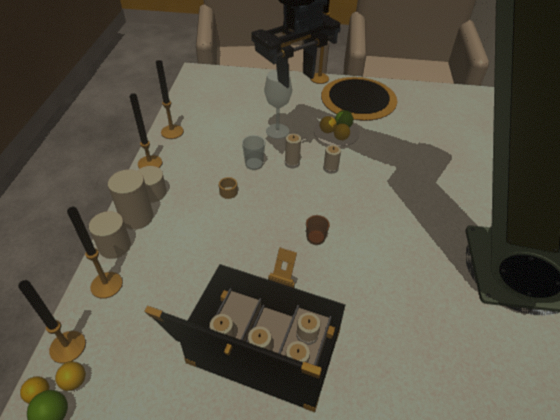

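Request:
play_rows([
  [0,-0.001,-0.02,0,0.65],
  [0,-0.001,-0.05,0,0.65],
  [0,-0.001,-0.08,0,0.65],
  [0,-0.001,-0.11,0,0.65],
  [0,-0.001,-0.14,0,0.65],
  [0,-0.001,-0.16,0,0.65],
  [0,-0.001,-0.167,0,0.65],
  [0,-0.001,-0.167,0,0.65],
])

```text
time_s: 36.7
ee_pos: [526.8, -273.2, 56.1]
ee_rot: [-146.6, 87.5, 163.5]
force: [0.6, -0.7, 0.1]
gripper_width: 59.3
```

Request:
play_rows([
  [0,0,0,0,0.3],
  [0,0,0,0,0.3],
  [0,0,0,0,0.3],
  [0,0,0,0,0.3],
  [0,0,0,0,0.3],
  [0,0,0,0,0.3],
  [0,0,0,0,0.3],
  [0,0,0,0,0.3],
])

```text
time_s: 37.37
ee_pos: [529.8, -274.5, 59.4]
ee_rot: [-146.0, 88.0, 164.0]
force: [2.1, 1.8, 6.0]
gripper_width: 27.6
```

Request:
play_rows([
  [0,0,0.008,0,0.3],
  [0,0,0.025,0,0.3],
  [0,0,0.05,0,0.3],
  [0,0,0.075,0,0.3],
  [0,0,0.1,0,0.3],
  [0,0,0.125,0,0.3],
  [0,0,0.15,0,0.3],
  [0,0,0.17,0,0.3],
])

```text
time_s: 38.03
ee_pos: [527.7, -274.6, 230.2]
ee_rot: [-143.9, 87.8, 166.1]
force: [-0.0, -0.7, -1.2]
gripper_width: 27.6
```

Run:
```python
from h import *
s,a=st()
q=grab_frame('side');cv2.imwrite('pics/s17.png',q['img'])
```

```text
t 38.0 pos [ 527.7 -274.6  230.2] jaw 40.1 j1 -28 j6 -68 F [-0.  -0.7 -1.2] w 27.6 xaxis [-0.04  0.01 -1.  ]
```

View pics/s17.png

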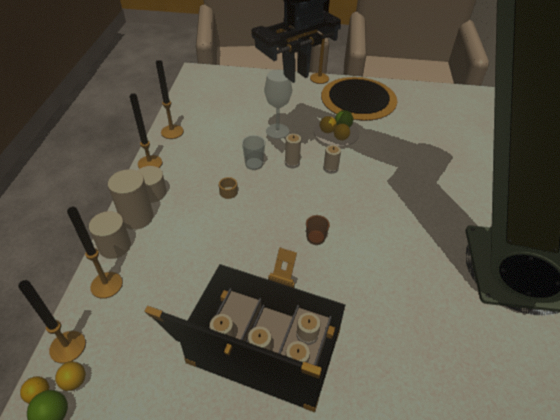

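Run:
```python
from h import *
grab_frame('side');grab_frame('side');grab_frame('side');grab_frame('side')
s,a=st();p=grab_frame('wrist');cv2.imwrite('pics/w18.png',p['img'])
q=grab_frame('scene');cv2.imwrite('pics/z18.png',cv2.resize(q['img'][100:240,150:340],None,fx=4,fy=4,interpolation=cv2.INTER_CUBIC))
```

```text
t 38.3 pos [ 527.1 -274.1  226.7] jaw 40.1 j1 -28 j6 -68 F [ 0.9 -0.5 -0.8] w 27.4 xaxis [-0.04  0.01 -1.  ]
```

View pics/w18.png

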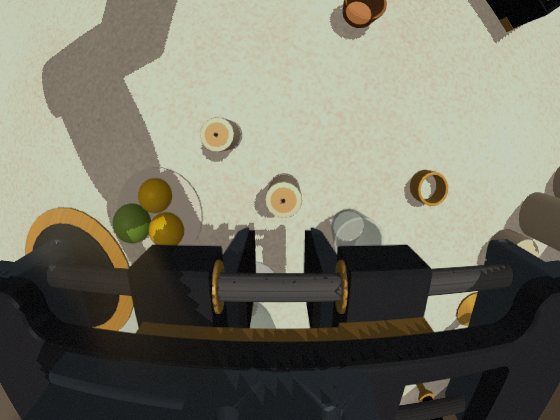

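View pics/z18.png

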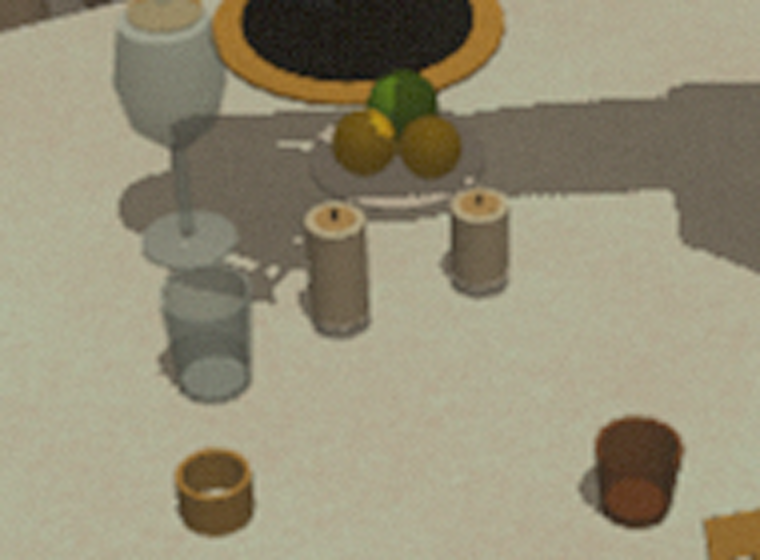

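Run:
```python
from h import *
p=grab_frame('wrist');s,a=st()
print(wz(p,s,(283,200),85))
q=grab_frame('scene')
print(onz(q,(334/4+150,216/4+100),85),onz(q,(340/4+150,322/4+100),0))
```

```text
t 38.4 pos [ 527.1 -274.   226.2] jaw 40.1 j1 -28 j6 -68 F [0.  0.6 1. ] w 27.4 xaxis [-0.04  0.01 -1.  ]
[ 527.57508743 -273.89278774   85.        ]
[ 526.35681053 -275.26422568   85.        ] [ 528.19495406 -271.67653063    0.        ]
```

Request:
play_rows([
  [0,0,0,0,0.7],
  [0,0,0,0,0.7],
  [0,0,0,0,0.7],
  [0,0,0,0,0.7],
  [0,0,0,0,0.7],
  [0,0,0,0,0.7],
  [0,0,-0.02,0,0.7],
  [0,0,-0.045,0,0.7],
])

```text
time_s: 39.15
ee_pos: [529.4, -275.1, 184.5]
ee_rot: [-143.1, 88.1, 166.9]
force: [0.1, 0.3, -0.2]
gripper_width: 63.6
```

Request:
play_rows([
  [0,0,-0.025,0,0.7],
  [0,0,-0.05,0,0.7],
  [0,0,-0.075,0,0.7],
  [0,0,-0.1,0,0.7],
  [0,0,-0.12,0,0.7],
  [0,0,-0.134,0,0.7],
  [0,0,-0.136,0,0.7],
  [0,0,-0.136,0,0.7],
])

```text
time_s: 39.82
ee_pos: [527.5, -274.1, 46.0]
ee_rot: [-146.0, 87.6, 164.1]
force: [0.8, 0.4, -0.3]
gripper_width: 63.8
```

Run:
```python
from h import *
s,a=st();p=grab_frame('wrist');cv2.imwrite('pics/w19.png',p['img'])
q=grab_frame('side');cv2.imwrite('pics/z19.png',cv2.resize(q['img'][50:240,200:400],None,fx=3,fy=3,interpolation=cv2.INTER_CUBIC))
```

```text
t 39.8 pos [ 527.5 -274.1   46. ] jaw 40.1 j1 -28 j6 -68 F [ 0.8  0.4 -0.3] w 63.8 xaxis [-0.04  0.01 -1.  ]
```

View pics/w19.png

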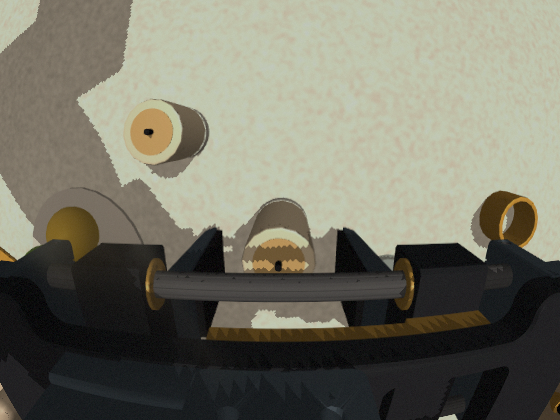

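View pics/z19.png

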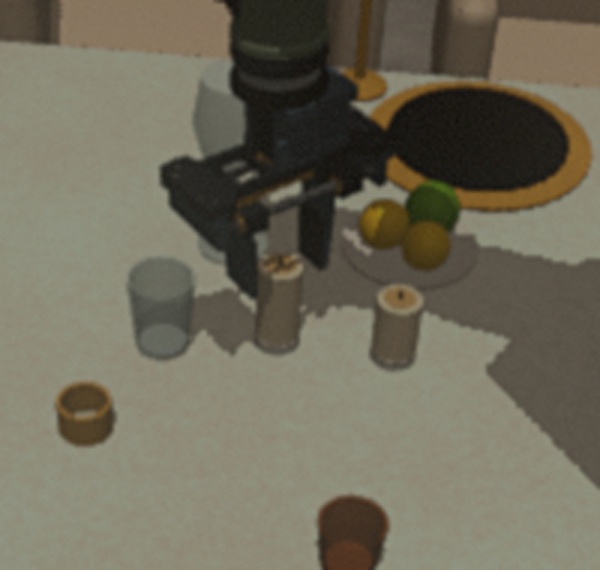

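Run:
```python
from h import *
q=grab_frame('side');s,a=st()
j=np.array([np.cos(np.radians(a)),np.sin(np.radians(a)),0])
z=np.array([j[1],-j[0],0])
for k in (-32,32):
  for w in (-16,0,16):
    print(k,w,((proj(q,s['ee_pos']+k*j+w*z)-[200,50])*3).round())
print('cand',[((proj(q,(527.7,-273.8,zz))-[200,50])*3).round() for zz in (0,46,85)])
```

```text
t 40.0 pos [ 528.9 -274.8   48.1] jaw 40.1 j1 -28 j6 -68 F [-0.9 -0.3  0. ] w 63.9 xaxis [-0.04  0.01 -1.  ]
-32 -16 [315. 295.]
-32 0 [305. 285.]
-32 16 [294. 275.]
32 -16 [254. 320.]
32 0 [244. 310.]
32 16 [234. 300.]
cand [array([274., 340.]), array([276., 300.]), array([278., 264.])]
```

Run:
```python
from h import *
q=grab_frame('scene');s,a=st()
cv2.imwrite('pics/z20.png',cv2.resize(q['img'][70:220,150:340],None,fx=4,fy=4,interpolation=cv2.INTER_CUBIC))
j=np.array([np.cos(np.radians(a)),np.sin(np.radians(a)),0])
for k in (-32,-45,32,45): print(k,((proj(q,s['ee_pos']+k*j)-[150,70])*4).round())
q=grab_frame('side')
cv2.imwrite('pics/z21.png',cv2.resize(q['img'][50:200,220:380],None,fx=5,fy=5,interpolation=cv2.INTER_CUBIC))
for k in (-32,-45,32,45): print(k,((proj(q,s['ee_pos']+k*j)-[220,50])*5).round())
```

```text
t 40.0 pos [ 528.9 -274.8   48.1] jaw 40.1 j1 -28 j6 -68 F [-0.1  0.2  0.3] w 63.7 xaxis [-0.04  0.01 -1.  ]
-32 [353. 356.]
-45 [361. 345.]
32 [313. 411.]
45 [305. 422.]
-32 [408. 475.]
-45 [428. 467.]
32 [306. 517.]
45 [285. 525.]
```

View pics/z20.png

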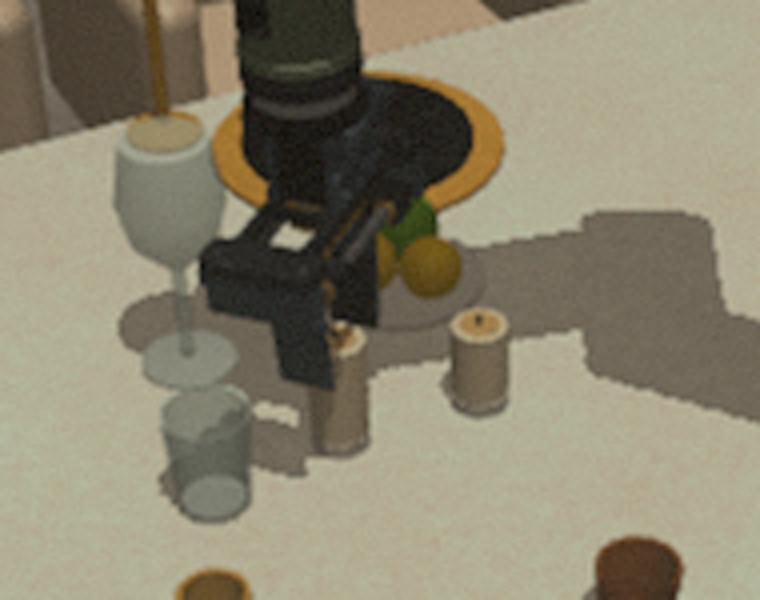

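View pics/z21.png

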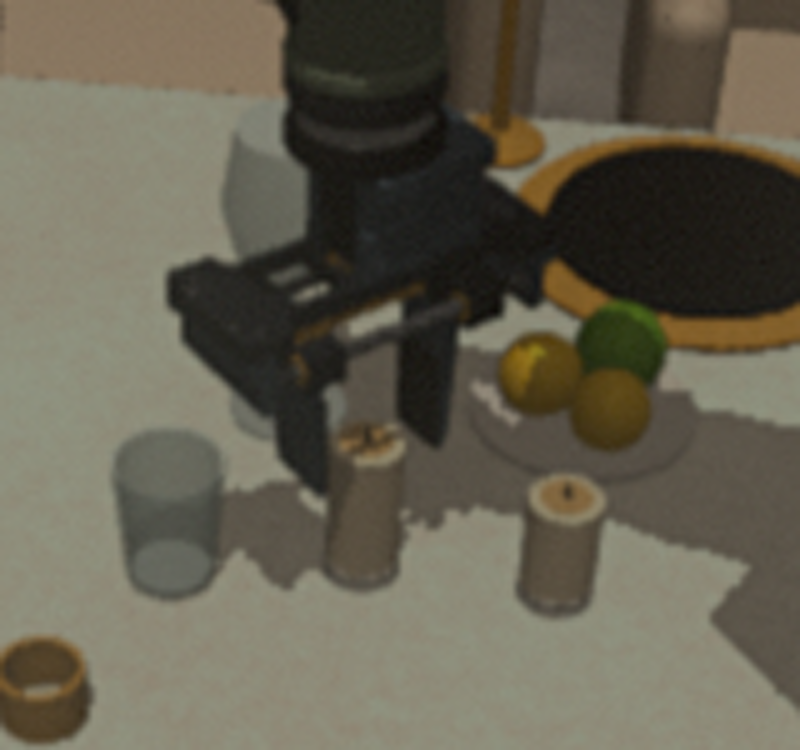

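Run:
```python
from h import *
c=grab_frame('scene');q=grab_frame('side');s,a=st()
f=lambda u:(u[0]/4+150,u[1]/4+70); g=lambda u:(u[0]/5+220,u[1]/5+50)
for nm,u,v in [('L',(333,389),(325,493)),('Rlow',(375,328),(440,447)),('L2',(333,389),(300,478)),('top',(344,335),(369,440))]:
    X,e=tri(c,f(u),q,g(v)); print(nm,X.round(1),round(e,1))
R=Rn.from_euler('xyz',s['ee_rot'],degrees=True).as_matrix(); print(s['ee_pos'],R.round(3))
```

```text
t 40.2 pos [ 528.5 -274.6   47.7] jaw 40.1 j1 -28 j6 -68 F [-0.3 -0.2 -0.1] w 63.8 xaxis [-0.04  0.01 -1.  ]
L [ 543.4 -243.7   71.1] 3.5
Rlow [ 488.8 -293.2   68.6] 2.3
L2 [ 554.2 -220.4   94.3] 9.5
top [ 524.  -264.8   92.1] 0.8
[ 528.46214022 -274.60483843   47.6939563 ] [[-0.036  0.765  0.643]
 [ 0.01   0.643 -0.765]
 [-0.999 -0.022 -0.031]]
```

Request:
play_rows([
  [0,0,-0.005,0,0.7],
  [0,0,-0.01,0,0.7],
  [0,0,-0.016,0,0.7],
  [0,0,-0.016,0,0.7],
  [0,0,-0.016,0,0.3],
  [0,0,-0.016,0,0.3],
  [0,0,-0.016,0,0.3],
  [0,0,-0.016,0,0.3],
])

```text
time_s: 40.83
ee_pos: [528.1, -274.5, 30.9]
ee_rot: [-145.2, 87.8, 164.9]
force: [-0.8, -0.2, 0.5]
gripper_width: 39.8
```

Request:
play_rows([
  [0,0,0,0,0.3],
  [0,0,0,0,0.3],
  [0,0,0,0,0.3],
  [0,0,0,0,0.3],
  [0,0,0,0,0.3],
  [0,0,0,0,0.3],
  [0,0,0,0,0.3],
  [0,0,0,0,0.3],
])

```text
time_s: 41.5
ee_pos: [528.2, -274.4, 30.9]
ee_rot: [-145.3, 87.8, 164.8]
force: [0.4, -0.6, 1.8]
gripper_width: 39.2
```

Run:
```python
from h import *
s,a=st()
q=grab_frame('side')
cv2.imwrite('pics/z22.png',cv2.resize(q['img'][50:200,220:380],None,fx=5,fy=5,interpolation=cv2.INTER_CUBIC))
```

```text
t 41.5 pos [ 528.2 -274.4   30.9] jaw 40.1 j1 -28 j6 -68 F [ 0.4 -0.6  1.8] w 39.2 xaxis [-0.04  0.01 -1.  ]
```

View pics/z22.png

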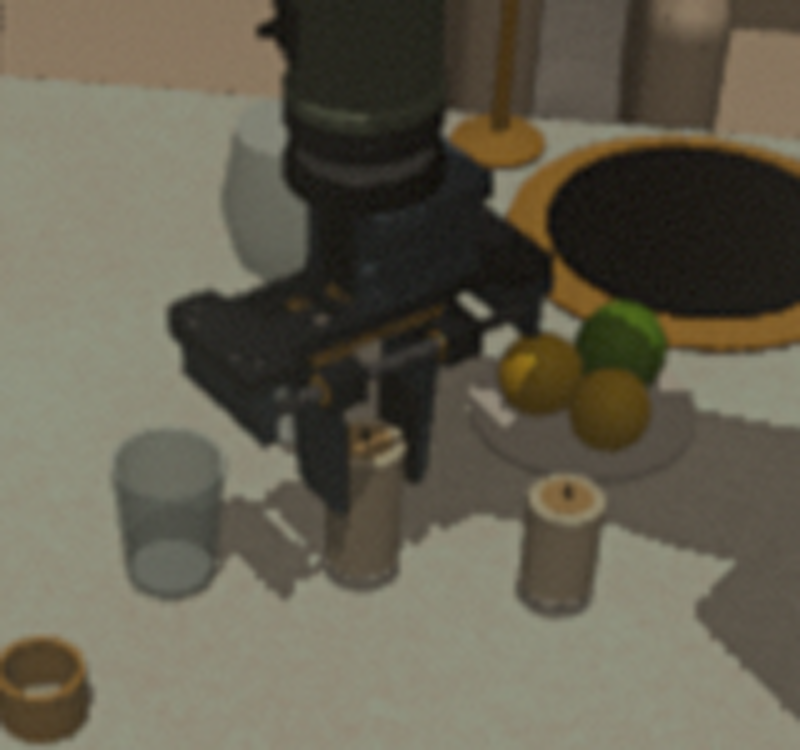

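Request:
play_rows([
  [0,0,0.008,0,0.3],
  [0,0,0.025,0,0.3],
  [0,0,0.05,0,0.3],
  [0,0,0.08,0,0.3],
  [0,0,0.11,0,0.3],
  [0,0,0.14,0,0.3],
  [0,0,0.17,0,0.3],
  [0,0,0.195,0,0.3],
])

```text
time_s: 42.22
ee_pos: [527.7, -274.3, 228.1]
ee_rot: [-144.7, 87.8, 165.3]
force: [0.3, 0.1, -2.5]
gripper_width: 39.5
```

Request:
play_rows([
  [0,0.008,0.005,0.04,0.3],
  [0,0.025,0.008,0.12,0.3],
  [-0.001,0.048,0.01,0.21,0.3],
  [-0.001,0.073,0.01,0.3,0.3],
  [-0.002,0.098,0.01,0.39,0.3],
  [-0.002,0.123,0.01,0.48,0.3],
  [-0.003,0.148,0.01,0.57,0.3],
  [-0.003,0.173,0.01,0.66,0.3],
])

```text
time_s: 42.88
ee_pos: [524.0, -100.1, 235.7]
ee_rot: [-146.2, 87.7, -158.1]
force: [0.1, -0.3, -1.6]
gripper_width: 39.3
```

Request:
play_rows([
  [0,0.025,0,0.09,0.3],
  [-0.001,0.05,0,0.18,0.3],
  [-0.001,0.075,0,0.27,0.3],
  [-0.002,0.1,0,0.36,0.3],
  [-0.002,0.125,0,0.45,0.3],
  [-0.003,0.15,0,0.54,0.3],
  [-0.003,0.175,0,0.63,0.3],
  [-0.003,0.19,0,0.7,0.3],
])

```text
time_s: 43.55
ee_pos: [521.1, 90.9, 235.7]
ee_rot: [-147.4, 87.8, -119.1]
force: [0.5, -0.7, -1.3]
gripper_width: 39.6
```

Request:
play_rows([
  [0,0.02,0,0.09,0.3],
  [-0.001,0.04,0,0.18,0.3],
  [-0.001,0.06,0,0.27,0.3],
  [-0.002,0.08,0,0.36,0.3],
  [-0.002,0.1,0,0.45,0.3],
  [-0.003,0.115,0,0.54,0.3],
  [-0.003,0.125,0,0.63,0.3],
  [-0.003,0.13,0,0.7,0.3],
])

```text
time_s: 44.22
ee_pos: [518.2, 219.9, 235.5]
ee_rot: [-147.3, 87.8, -78.9]
force: [-0.2, -0.2, -1.4]
gripper_width: 39.6
```

Run:
```python
from h import *
grab_frame('side');grab_frame('side')
s,a=st();p=grab_frame('wrist');cv2.imwrite('pics/w23.png',p['img'])
q=grab_frame('side');cv2.imwrite('pics/s23.png',q['img'])
```

```text
t 44.3 pos [518.3 219.3 235.5] jaw 158.2 j1 23 j6 -134 F [-0.5  0.5 -1.7] w 39.6 xaxis [ 0.01 -0.04 -1.  ]
```

View pics/w23.png

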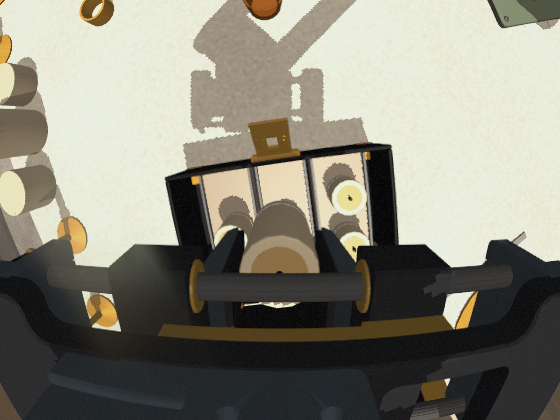

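View pics/s23.png

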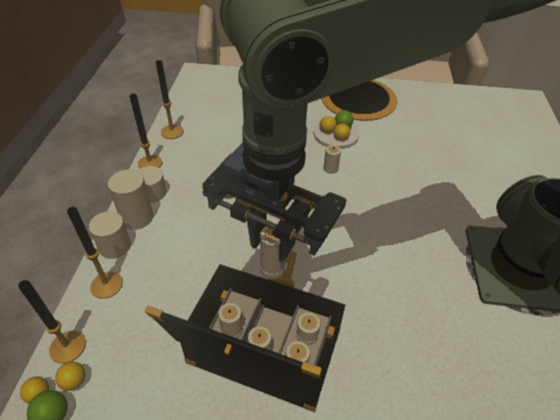

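Run:
```python
from h import *
a=cv2.imread('pics/s16.png')[270:410,150:350];b=cv2.imread('pics/s23.png')[270:410,150:350]
cv2.imwrite('pics/z24.png',cv2.resize(np.vstack([a,b]),None,fx=2.1*1,fy=2.1,interpolation=cv2.INTER_CUBIC))
c=grab_frame('scene');cv2.imwrite('pics/z25.png',cv2.resize(c['img'][220:380,260:480],None,fx=3.6,fy=3.6,interpolation=cv2.INTER_CUBIC))
```

```text
(no output)
```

View pics/z24.png

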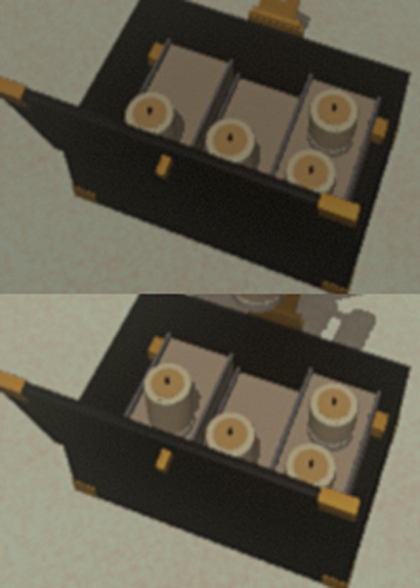

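View pics/z25.png

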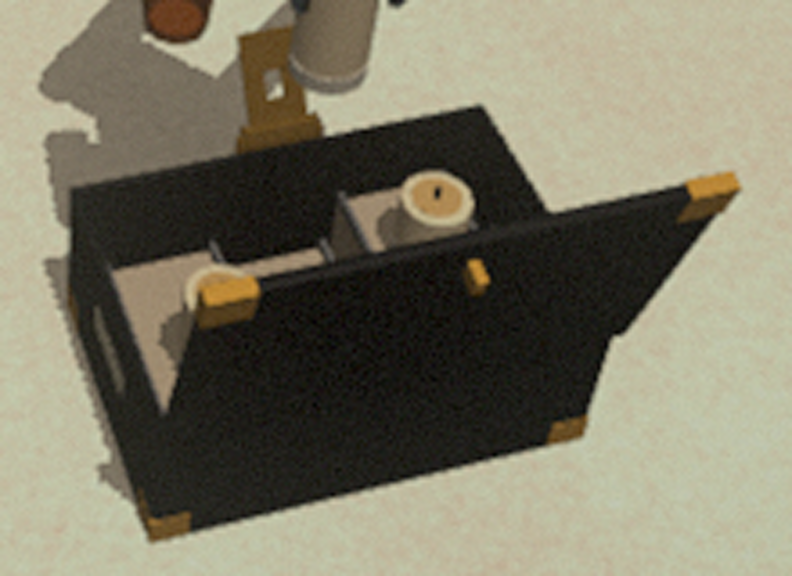

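```bash
cat >> h.py <<'E'
def case_xy(P):
    t=np.radians(76.4);d=np.array(P[:2])-[525.5,254]
    return d@[np.cos(t),np.sin(t)], d@[-np.sin(t),np.cos(t)]
E
python3 - <<'E'
from h import *
q=grab_frame('side')
for uv in [(167/2.1+150,91/2.1+270),(230/2.1+150,(434-294)/2.1+270),(334/2.1+150,(402-294)/2.1+270),(311/2.1+150,(467-294)/2.1+270)]:
    P=onz(q,uv,94); print(P.round(1),np.round(case_xy(P),1))
E
```

```text
[588.3 244.2  94. ] [  5.2 -63.3]
[529.7 281.3  94. ] [27.5  2.3]
[448.9 242.   94. ] [-29.7  71.6]
[462.7 300.9  94. ] [30.8 72.1]
```

Request:
play_rows([
  [0.0005,0.003,-0.02,0,0.3],
  [0.001,0.005,-0.045,0,0.3],
  [0.001,0.005,-0.075,0,0.3],
  [0.001,0.005,-0.105,0,0.3],
  [0.001,0.005,-0.135,0,0.3],
  [0.001,0.005,-0.165,0,0.3],
  [0.001,0.005,-0.185,0,0.3],
  [0.001,0.005,-0.192,0,0.3],
])

```text
time_s: 45.18
ee_pos: [517.7, 222.1, 40.4]
ee_rot: [-154.6, 87.6, -86.6]
force: [-0.0, -0.3, -1.8]
gripper_width: 39.6
```

Request:
play_rows([
  [0,0,-0.001,0,0.3],
  [0,0,-0.002,0,0.3],
  [0,0,-0.002,0,0.3],
  [0,0,-0.002,0,0.54],
  [0,0,-0.002,0,0.54],
  [0,0,-0.002,0,0.54],
  [0,0,-0.002,0,0.54],
  [0,0,-0.002,0,0.54],
])

```text
time_s: 45.85
ee_pos: [520.2, 223.8, 42.2]
ee_rot: [-144.1, 87.8, -76.0]
force: [-0.2, 0.1, -0.4]
gripper_width: 49.1
```

Request:
play_rows([
  [0,0,0.01,0,0.54],
  [0,0,0.03,0,0.54],
  [0,0,0.06,0,0.54],
  [0,0,0.09,0,0.54],
  [0,0,0.12,0,0.54],
  [0,0,0.15,0,0.65],
  [0,0,0.17,0,0.65],
  [0,0,0.175,0,0.65],
])

```text
time_s: 46.52
ee_pos: [521.9, 224.5, 221.8]
ee_rot: [-132.6, 87.8, -64.5]
force: [0.1, -0.6, -0.1]
gripper_width: 59.3
```

Run:
```python
from h import *
grab_frame('side');grab_frame('side')
s,a=st();p=grab_frame('wrist');cv2.imwrite('pics/w26.png',p['img'])
q=grab_frame('side');cv2.imwrite('pics/s26.png',cv2.resize(q['img'][240:420,100:400],None,fx=2.6,fy=2.6,interpolation=cv2.INTER_CUBIC))
```

```text
t 46.6 pos [520.4 223.9 218. ] jaw 158.1 j1 24 j6 -134 F [0.2 0.3 0.1] w 59.3 xaxis [ 0.01 -0.04 -1.  ]
```

View pics/w26.png

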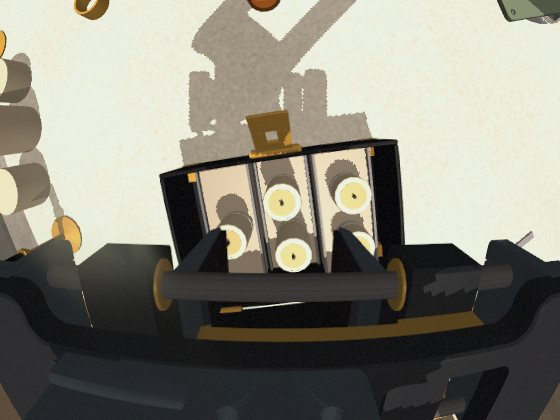

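View pics/s26.png

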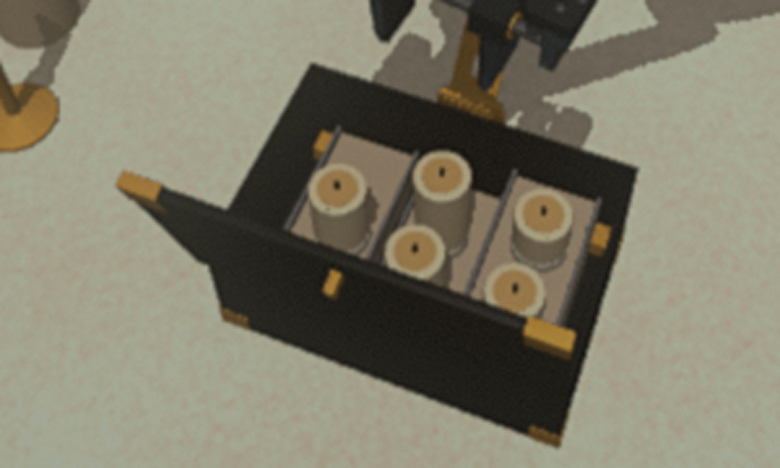

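Run:
```python
from h import *
p=grab_frame('wrist');s,a=st()
for uv in [(238,242),(282,202),(293,255),(353,195)]: P=wz(p,s,uv,94); print(P.round(1),np.round(case_xy(P),1))
c=grab_frame('side')
for uv in [(337,187),(443,174),(415,250),(544,213),(515,290)]:
    P=onz(c,(uv[0]/2.6+100,uv[1]/2.6+240),94); print(P.round(1),np.round(case_xy(P),1))
```

```text
t 46.8 pos [518.9 223.2 214.9] jaw 158.1 j1 24 j6 -134 F [-0.1  0.2 -0.1] w 59.4 xaxis [ 0.01 -0.04 -1.  ]
[576.6 244.1  94. ] [  2.4 -52. ]
[518.1 221.6  94. ] [-33.2  -0.4]
[528.4 278.5  94. ] [24.4  3. ]
[448.4 241.4  94. ] [-30.4  72. ]
[588.6 241.4  94. ] [  2.6 -64.3]
[519.1 222.3  94. ] [-32.3  -1.2]
[529.7 280.3  94. ] [26.6  2.1]
[448.5 242.9  94. ] [-28.9  72.2]
[462.9 299.4  94. ] [29.4 71.6]
```

Request:
play_rows([
  [0.01,0.003,0.0,0.02,0.55],
  [0.03,0.009,0,0.04,0.55],
  [0.05,0.015,0,0.06,0.55],
  [0.065,0.019,0,0.08,0.55],
  [0.069,0.02,0,0.08,0.55],
  [0.069,0.02,0,0.08,0.55],
  [0.069,0.02,0,0.08,0.55],
  [0.069,0.02,0,0.08,0.55],
])

```text
time_s: 47.48
ee_pos: [588.1, 243.4, 216.4]
ee_rot: [-147.2, 87.7, -74.6]
force: [-0.4, -0.3, -0.1]
gripper_width: 50.0
```

Run:
```python
from h import *
grab_frame('side');grab_frame('side')
s,a=st();p=grab_frame('wrist');cv2.imwrite('pics/w27.png',p['img'])
```

```text
t 47.6 pos [588.3 243.5 217. ] jaw 162.7 j1 23 j6 -139 F [-0.1 -0.1 -0.5] w 50.5 xaxis [ 0.01 -0.04 -1.  ]
```

View pics/w27.png

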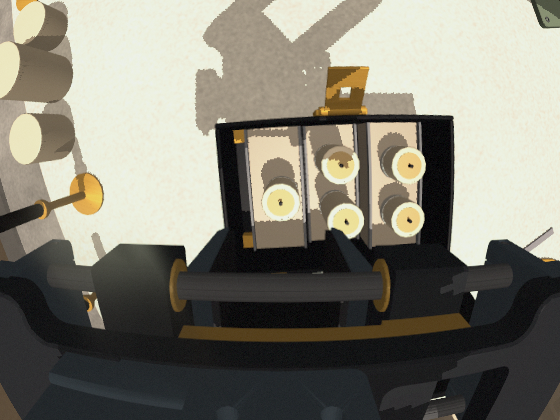

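Run:
```python
from h import *
p=grab_frame('wrist');s,a=st()
P=wz(p,s,(280,202),94); print(P.round(1),np.round(case_xy(P),1), case_xy(s['ee_pos']))
```

```text
t 47.7 pos [588.5 243.6 217.1] jaw 162.7 j1 23 j6 -140 F [-0.2 -0.7  0.3] w 50.3 xaxis [ 0.01 -0.04 -1.  ]
[590.3 241.9  94. ] [  3.5 -65.8] (np.float64(4.656679376961608), np.float64(-63.64282134872536))
```

Request:
play_rows([
  [0.001,0,-0.02,0,0.55],
  [0.001,0,-0.045,0,0.55],
  [0.001,0,-0.07,0,0.55],
  [0.001,0,-0.095,0,0.55],
  [0.001,0,-0.12,0,0.55],
  [0.001,0,-0.145,0,0.55],
  [0.001,0,-0.165,0,0.55],
  [0.001,0,-0.172,0,0.55],
])

```text
time_s: 48.35
ee_pos: [587.6, 242.8, 41.7]
ee_rot: [-153.5, 87.7, -80.8]
force: [-1.0, 0.2, -0.5]
gripper_width: 49.9
```

Request:
play_rows([
  [0,0,0,0,0.55],
  [0,0,0,0,0.3],
  [0,0,0,0,0.3],
  [0,0,0,0,0.3],
  [0,0,0,0,0.3],
  [0,0,0,0,0.3],
  [0,0,0,0,0.3],
  [0,0,0,0,0.3],
])

```text
time_s: 49.02
ee_pos: [591.1, 244.2, 46.5]
ee_rot: [-140.4, 87.8, -67.7]
force: [-0.1, 0.7, 6.8]
gripper_width: 39.3
```

Request:
play_rows([
  [0,0,0.006,0,0.3],
  [0,0,0.012,0,0.3],
  [0.002,0.006,0.012,0,0.3],
  [0.005,0.012,0.012,0,0.3],
  [0.008,0.018,0.012,0,0.3],
  [0.0095,0.023,0.012,0,0.3],
  [0.0095,0.023,0.006,0,0.3],
  [0.0095,0.023,0.001,0,0.3],
])

```text
time_s: 49.68
ee_pos: [599.8, 267.3, 45.9]
ee_rot: [-144.3, 87.7, -71.6]
force: [-5.4, 0.9, 39.1]
gripper_width: 39.1
```

Request:
play_rows([
  [0,0,-0.002,0,0.3],
  [0,0,-0.002,0,0.3],
  [0,0,-0.002,0,0.55],
  [0,0,-0.002,0,0.55],
  [0,0,-0.002,0,0.55],
  [0,0,-0.002,0,0.55],
  [0,0,-0.002,0,0.55],
  [0,0,0.01,0,0.55],
])

```text
time_s: 50.35
ee_pos: [597.5, 265.8, 53.2]
ee_rot: [-153.9, 87.7, -81.2]
force: [-0.3, -0.0, 0.1]
gripper_width: 50.0
```

Request:
play_rows([
  [0,0,0.02,0,0.55],
  [0,0,0.045,0,0.55],
  [0,0,0.075,0,0.55],
  [0,0,0.105,0,0.55],
  [0,0,0.135,0,0.65],
  [0,0,0.155,0,0.65],
  [0,0,0.165,0,0.65],
  [0,0,0.165,0,0.65],
])

```text
time_s: 51.02
ee_pos: [600.7, 267.2, 224.1]
ee_rot: [-136.7, 87.8, -64.1]
force: [-0.4, 0.2, 0.4]
gripper_width: 59.4
```

Run:
```python
from h import *
grab_frame('side');grab_frame('side')
s,a=st();p=grab_frame('wrist');cv2.imwrite('pics/w28.png',p['img'])
q=grab_frame('side');cv2.imwrite('pics/s28.png',q['img'])
```

```text
t 51.1 pos [599.  266.5 219.9] jaw 162.7 j1 24 j6 -138 F [-0.1 -0.1  1. ] w 59.2 xaxis [ 0.01 -0.04 -1.  ]
```

View pics/w28.png

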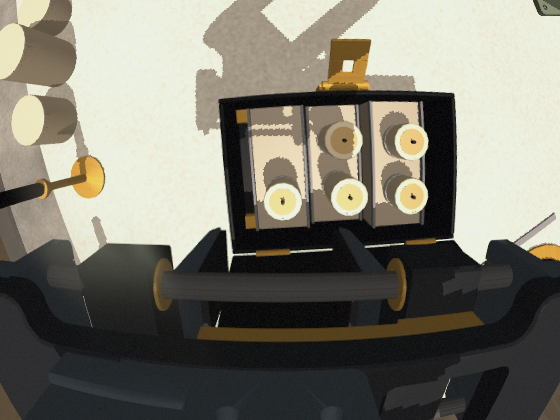

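View pics/s28.png

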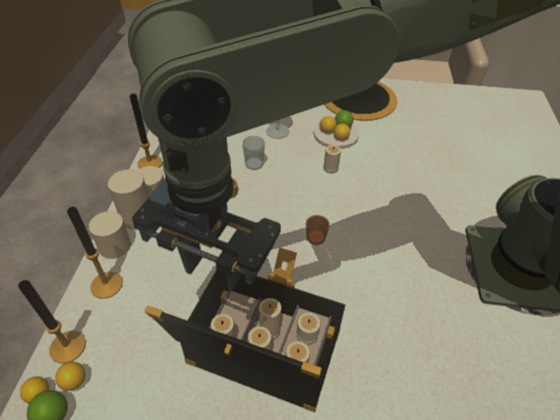

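Request:
play_rows([
  [-0.003,-0.01,0,-0.03,0.65],
  [-0.01,-0.03,0,-0.1,0.65],
  [-0.018,-0.055,0,-0.17,0.65],
  [-0.026,-0.08,0,-0.24,0.65],
  [-0.034,-0.105,0,-0.31,0.65],
  [-0.042,-0.13,0,-0.38,0.65],
  [-0.05,-0.155,0,-0.45,0.65],
  [-0.058,-0.18,0,-0.52,0.65],
])

```text
time_s: 51.88
ee_pos: [539.9, 84.8, 219.6]
ee_rot: [-148.4, 87.7, -105.8]
force: [1.3, -0.0, 0.3]
gripper_width: 59.0
```

Request:
play_rows([
  [-0.008,-0.025,0,-0.07,0.65],
  [-0.016,-0.05,0,-0.14,0.65],
  [-0.024,-0.075,0,-0.21,0.65],
  [-0.032,-0.1,0,-0.28,0.65],
  [-0.04,-0.125,0,-0.35,0.65],
  [-0.048,-0.15,0,-0.42,0.65],
  [-0.056,-0.175,0,-0.49,0.65],
  [-0.065,-0.2,0,-0.56,0.65],
])

```text
time_s: 52.55
ee_pos: [474.8, -114.7, 219.7]
ee_rot: [-147.7, 87.7, -137.2]
force: [1.2, -0.5, 0.2]
gripper_width: 59.7
```

Request:
play_rows([
  [-0.008,-0.025,0,-0.07,0.65],
  [-0.016,-0.05,0,-0.14,0.65],
  [-0.024,-0.075,0,-0.21,0.65],
  [-0.032,-0.1,0,-0.28,0.65],
  [-0.04,-0.125,0,-0.35,0.65],
  [-0.048,-0.145,0,-0.42,0.65],
  [-0.052,-0.153,0,-0.49,0.65],
  [-0.052,-0.155,0,-0.54,0.65],
])

```text
time_s: 53.22
ee_pos: [422.2, -269.9, 219.6]
ee_rot: [-147.0, 87.6, -167.6]
force: [1.0, -0.3, 0.8]
gripper_width: 59.5
```

Run:
```python
from h import *
grab_frame('side');grab_frame('side')
s,a=st();p=grab_frame('wrist');cv2.imwrite('pics/w29.png',p['img'])
```

```text
t 53.3 pos [ 423.1 -268.9  219.7] jaw 69.7 j1 -33 j6 -102 F [ 0.1  1.  -0.1] w 59.2 xaxis [-0.04 -0.01 -1.  ]
```

View pics/w29.png

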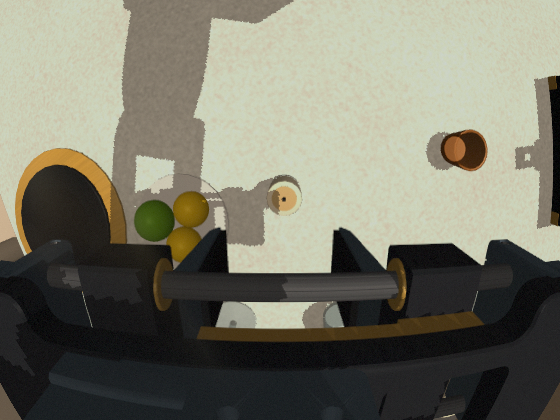

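Run:
```python
from h import *
p=grab_frame('wrist');s,a=st()
print(wz(p,s,(284,199),65))
```

```text
t 53.4 pos [ 423.7 -268.1  220. ] jaw 69.9 j1 -32 j6 -102 F [ 0.2 -0.2 -0.3] w 59.6 xaxis [-0.04 -0.01 -1.  ]
[ 425.92612072 -267.27640537   65.        ]
```

Request:
play_rows([
  [0,0,-0.025,0,0.65],
  [0,0,-0.055,0,0.65],
  [0,0,-0.085,0,0.65],
  [0,0,-0.115,0,0.65],
  [0,0,-0.145,0,0.65],
  [0,0,-0.17,0,0.65],
  [0,0,-0.19,0,0.65],
  [0,0,-0.2,0,0.65],
])

```text
time_s: 54.08
ee_pos: [422.8, -266.7, 18.1]
ee_rot: [-150.3, 87.5, -170.3]
force: [-1.0, -0.2, -1.0]
gripper_width: 59.3
```

Request:
play_rows([
  [0,0,-0.004,0,0.65],
  [0,0,-0.004,0,0.3],
  [0,0,-0.004,0,0.3],
  [0,0,-0.004,0,0.3],
  [0,0,-0.004,0,0.3],
  [0,0,-0.004,0,0.3],
  [0,0,-0.004,0,0.3],
  [0,0,-0.004,0,0.3],
])

```text
time_s: 54.75
ee_pos: [425.4, -268.9, 17.9]
ee_rot: [-142.4, 87.9, -162.6]
force: [-0.0, 0.2, 6.8]
gripper_width: 39.4
```

Request:
play_rows([
  [0,0,0.008,0,0.3],
  [0,0,0.025,0,0.3],
  [0,0,0.05,0,0.3],
  [0,0,0.08,0,0.3],
  [0,0,0.11,0,0.3],
  [0,0,0.14,0,0.3],
  [0,0,0.17,0,0.3],
  [0,0,0.2,0,0.3],
])

```text
time_s: 55.42
ee_pos: [423.7, -268.0, 218.4]
ee_rot: [-145.9, 87.7, -166.0]
force: [1.2, -0.9, -0.7]
gripper_width: 39.7
```

Request:
play_rows([
  [0.003,0.009,0.003,0.04,0.3],
  [0.009,0.028,0.005,0.11,0.3],
  [0.017,0.05,0.005,0.18,0.3],
  [0.025,0.074,0.005,0.25,0.3],
  [0.033,0.098,0.005,0.32,0.3],
  [0.041,0.122,0.005,0.39,0.3],
  [0.049,0.146,0.005,0.46,0.3],
  [0.057,0.17,0.005,0.53,0.3],
])

```text
time_s: 56.08
ee_pos: [480.8, -96.7, 221.1]
ee_rot: [-147.5, 87.7, -137.1]
force: [-0.1, 0.4, -1.3]
gripper_width: 39.5
```

Request:
play_rows([
  [0.008,0.024,0,0.07,0.3],
  [0.016,0.048,0,0.14,0.3],
  [0.024,0.072,0,0.21,0.3],
  [0.032,0.096,0,0.28,0.3],
  [0.04,0.12,0,0.35,0.3],
  [0.048,0.144,0,0.42,0.3],
  [0.056,0.166,0,0.49,0.3],
  [0.062,0.184,0,0.56,0.3],
])

```text
time_s: 56.75
ee_pos: [543.0, 87.6, 220.9]
ee_rot: [-148.0, 87.7, -105.4]
force: [0.3, 0.4, -2.0]
gripper_width: 39.4
```

Run:
```python
from h import *
grab_frame('side');grab_frame('side')
s,a=st();q=grab_frame('side');cv2.imwrite('pics/s30.png',q['img'])
```

```text
t 56.9 pos [543.3  88.3 220.7] jaw 132.6 j1 9 j6 -123 F [-0.4 -0.8 -2. ] w 39.3 xaxis [-0.01 -0.04 -1.  ]
```

View pics/s30.png

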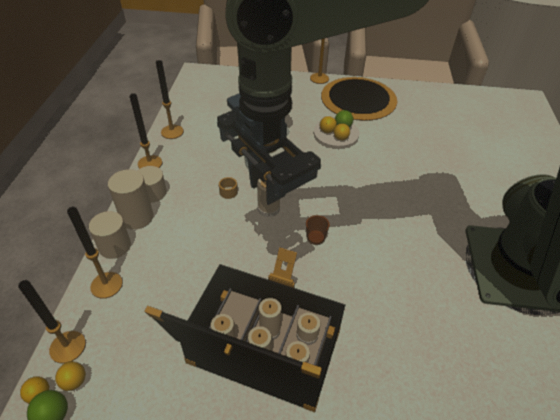

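Request:
play_rows([
  [0.006,0.02,0,0.07,0.3],
  [0.015,0.042,0,0.14,0.3],
  [0.024,0.066,0,0.21,0.3],
  [0.033,0.09,0,0.28,0.3],
  [0.04,0.108,0,0.35,0.3],
  [0.043,0.116,0,0.42,0.3],
  [0.043,0.118,0,0.48,0.3],
  [0.043,0.118,0,0.48,0.3],
])

```text
time_s: 57.57
ee_pos: [585.9, 203.1, 221.1]
ee_rot: [-148.0, 87.7, -78.2]
force: [-0.5, -0.1, -1.7]
gripper_width: 39.1
```

Run:
```python
from h import *
grab_frame('side');grab_frame('side')
p=grab_frame('wrist');s,a=st();print(case_xy(s['ee_pos']));cv2.imwrite('pics/w31.png',p['img'])
```

```text
t 57.7 pos [586.1 202.5 221.6] jaw 159.7 j1 19 j6 -140 F [-0.3 -0.2 -1.4] w 39.5 xaxis [ 0.01 -0.04 -1.  ]
(np.float64(-35.825854766710584), np.float64(-70.96568581384146))
```

View pics/w31.png

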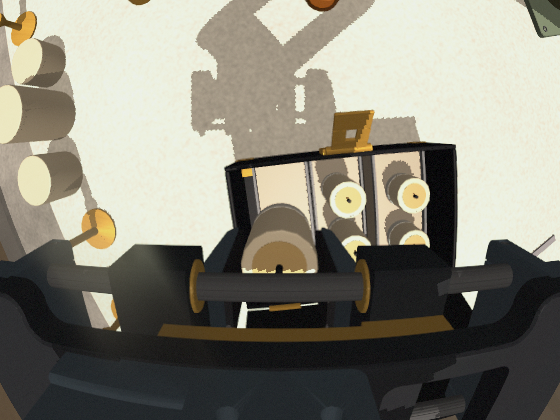

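Request:
play_rows([
  [0.001,0.003,-0.02,0,0.3],
  [0.001,0.004,-0.045,0,0.3],
  [0.001,0.004,-0.075,0,0.3],
  [0.001,0.004,-0.105,0,0.3],
  [0.001,0.004,-0.135,0,0.3],
  [0.001,0.004,-0.158,0,0.3],
  [0.001,0.004,-0.17,0,0.3],
  [0.001,0.004,-0.173,0,0.3],
])

```text
time_s: 58.38
ee_pos: [585.5, 206.2, 46.8]
ee_rot: [-153.0, 87.7, -83.3]
force: [-1.7, -0.7, 2.9]
gripper_width: 39.1
```

Request:
play_rows([
  [0,0,-0.001,0,0.3],
  [0,0,-0.002,0,0.3],
  [0,0,-0.002,0,0.3],
  [0,0,-0.002,0,0.54],
  [0,0,-0.002,0,0.54],
  [0,0,-0.002,0,0.54],
  [0,0,-0.002,0,0.54],
  [0,0,-0.002,0,0.54],
])

```text
time_s: 59.05
ee_pos: [587.6, 207.8, 47.0]
ee_rot: [-144.5, 87.7, -74.7]
force: [0.3, 0.4, 0.7]
gripper_width: 49.2
```

Request:
play_rows([
  [0,0,0.01,0,0.54],
  [0,0,0.03,0,0.54],
  [0,0,0.06,0,0.54],
  [0,0,0.09,0,0.54],
  [0,0,0.12,0,0.54],
  [0,0,0.15,0,0.54],
  [0,0,0.18,0,0.54],
  [0,0,0.2,0,0.54],
])

```text
time_s: 59.72
ee_pos: [588.2, 207.9, 251.2]
ee_rot: [-137.8, 87.7, -68.0]
force: [0.1, 0.7, 0.3]
gripper_width: 49.4
```

Run:
```python
from h import *
grab_frame('side');grab_frame('side')
s,a=st();p=grab_frame('wrist');cv2.imwrite('pics/w32.png',p['img'])
q=grab_frame('side');cv2.imwrite('pics/s32.png',cv2.resize(q['img'][240:420,100:400],None,fx=2.6,fy=2.6,interpolation=cv2.INTER_CUBIC))
```

```text
t 59.8 pos [589.5 208.3 252.2] jaw 159.8 j1 20 j6 -140 F [ 0.3  0.4 -0.5] w 49.1 xaxis [ 0.02 -0.03 -1.  ]
```

View pics/w32.png

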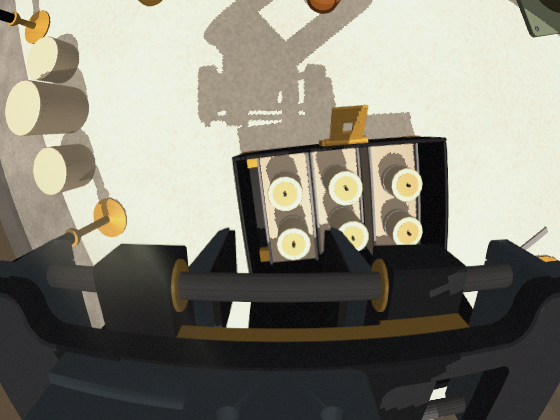

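View pics/s32.png

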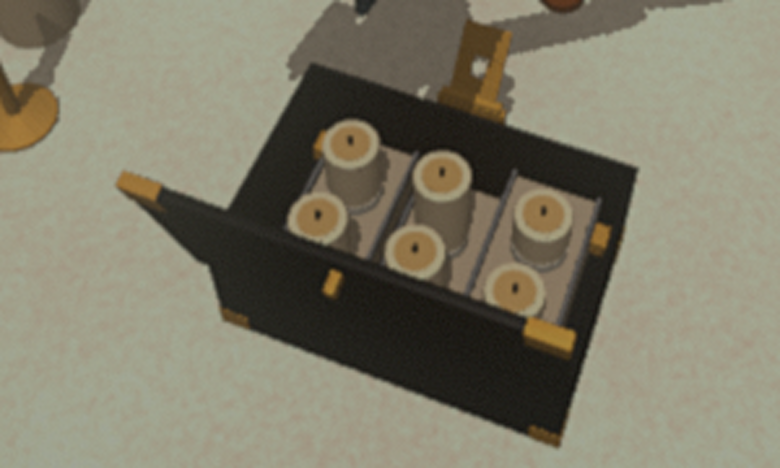

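Request:
play_rows([
  [0,0,0.025,0,0.0],
  [0,0,0.05,0,0.0],
  [0,0,0.065,0,0.0],
  [0,0.0,0.07,0.0,0.0],
  [-0.008,0.025,0.07,0.03,0.0],
  [-0.016,0.05,0.07,0.06,0.0],
  [-0.024,0.078,0.07,0.1,0.0],
  [-0.032,0.105,0.07,0.1,0.0],
])

```text
time_s: 60.58
ee_pos: [554.3, 313.2, 314.2]
ee_rot: [-151.5, 87.7, -76.0]
force: [0.2, -0.0, 0.3]
gripper_width: 1.3
```

Request:
play_rows([
  [-0.008,0.025,0,0,0.0],
  [-0.016,0.05,0,0,0.0],
  [-0.024,0.075,0,0,0.0],
  [-0.029,0.09,0,0,0.0],
  [-0.03,0.097,0,0,0.0],
  [-0.03,0.097,0,0,0.0],
  [-0.03,0.097,0,0,0.0],
  [-0.03,0.097,0,0,0.0],
])

```text
time_s: 61.25
ee_pos: [526.0, 408.3, 316.5]
ee_rot: [-146.0, 87.7, -70.5]
force: [0.6, -0.0, 0.6]
gripper_width: 0.5
```

Run:
```python
from h import *
grab_frame('side');grab_frame('side')
q=grab_frame('side');s,a=st();print(case_xy(s['ee_pos']));cv2.imwrite('pics/s33.png',q['img'])
print(proj(q,s['ee_pos']),proj(q,s['ee_pos']+[0,0,21]))
c=grab_frame('scene');cv2.imwrite('pics/c33.png',c['img']);print(proj(c,s['ee_pos']),proj(c,s['ee_pos']+[0,0,21]))
```

```text
t 61.4 pos [526.  408.5 317. ] jaw 165.5 j1 38 j6 -128 F [ 0.3 -0.1 -0.4] w 0.0 xaxis [ 0.01 -0.04 -1.  ]
(np.float64(150.28613869065325), np.float64(35.84182383872427))
[243.97107187 345.79109067] [243.2662548  336.95018468]
[431.39062712 268.02137193] [434.40213912 257.9783397 ]
```

View pics/s33.png

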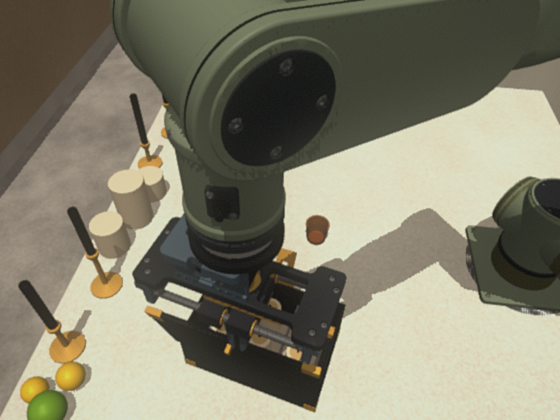

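View pics/c33.png

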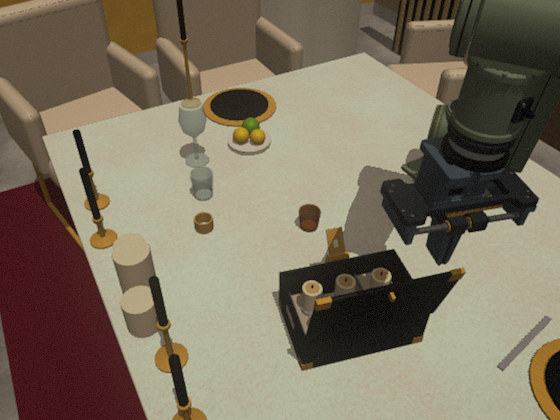

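Request:
play_rows([
  [0,0,-0.02,0,0.0],
  [0,0,-0.04,0,0.0],
  [0,0,-0.06,0,0.0],
  [0,0,-0.08,0,0.0],
  [0,0,-0.1,0,0.0],
  [0,0,-0.112,0,0.0],
  [0,0,-0.112,0,0.0],
  [0,0,-0.112,0,0.0],
])

```text
time_s: 62.12
ee_pos: [525.5, 409.1, 204.6]
ee_rot: [-146.6, 87.7, -71.1]
force: [0.1, -0.1, 0.4]
gripper_width: 0.4
```

Run:
```python
from h import *
grab_frame('side');grab_frame('side')
q=grab_frame('side');s,a=st();print(case_xy(s['ee_pos']))
c=grab_frame('scene');
cv2.imwrite('pics/z34.png',np.hstack([cv2.resize(c['img'][180:380,270:480],None,fx=1.9,fy=1.9),cv2.resize(q['img'][220:420,140:350],None,fx=1.9,fy=1.9)]))
```

```text
t 62.3 pos [526.2 410.  206.4] jaw 165.5 j1 38 j6 -127 F [-1.1  0.1 -0. ] w 0.5 xaxis [ 0.02 -0.04 -1.  ]
(np.float64(151.77010871195858), np.float64(35.97242537635507))
```

View pics/z34.png

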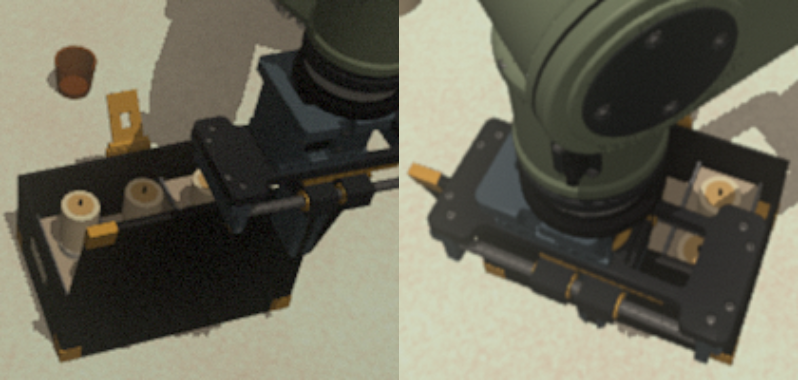

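Request:
play_rows([
  [-0.0015,-0.006,0,0,0],
  [-0.003,-0.012,0,0,0],
  [-0.0045,-0.018,0,0,0],
  [-0.006,-0.024,0.0,0,0],
  [-0.0075,-0.03,0.001,0,0],
  [-0.009,-0.036,0.002,0,0],
  [-0.01,-0.042,0.003,0,0],
  [-0.0115,-0.048,0.003,0,0],
])

```text
time_s: 62.98
ee_pos: [513.7, 361.2, 208.0]
ee_rot: [-145.1, 87.8, -69.6]
force: [-0.2, 2.2, 1.8]
gripper_width: 0.5
```

Run:
```python
from h import *
q=grab_frame('side');s,a=st();print(case_xy(s['ee_pos']))
c=grab_frame('scene');
cv2.imwrite('pics/z35.png',np.hstack([cv2.resize(c['img'][180:380,270:480],None,fx=1.9,fy=1.9),cv2.resize(q['img'][220:420,140:350],None,fx=1.9,fy=1.9)]))
```

```text
t 63.0 pos [513.4 359.9 208. ] jaw 165.5 j1 35 j6 -130 F [0.6 0.2 1.7] w 0.5 xaxis [ 0.01 -0.04 -1.  ]
(np.float64(100.13217900603068), np.float64(36.64337695546705))
```

View pics/z35.png

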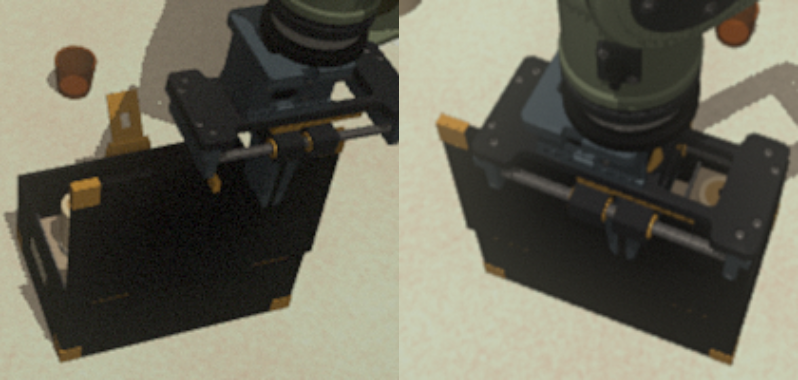

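Request:
play_rows([
  [-0.002,-0.0075,0,0,0],
  [-0.0035,-0.0145,0,0,0],
  [-0.0053,-0.022,-0.001,0,0],
  [-0.007,-0.029,-0.002,0,0],
  [-0.0088,-0.0365,-0.004,0,0],
  [-0.0105,-0.0435,-0.006,0,0],
  [-0.0123,-0.051,-0.009,0,0],
  [-0.014,-0.058,-0.013,0,0],
])

```text
time_s: 63.75
ee_pos: [499.8, 302.6, 194.8]
ee_rot: [-145.1, 87.7, -69.6]
force: [-0.8, 0.8, 2.5]
gripper_width: 0.4
```

Request:
play_rows([
  [-0.0015,-0.0068,-0.004,0,0],
  [-0.0033,-0.0135,-0.009,0,0],
  [-0.005,-0.02,-0.014,0,0],
  [-0.0063,-0.026,-0.019,0,0],
  [-0.0076,-0.0315,-0.025,0,0],
  [-0.009,-0.037,-0.031,0,0],
  [-0.0102,-0.042,-0.037,0,0],
  [-0.0113,-0.0466,-0.043,0,0],
])

```text
time_s: 64.42
ee_pos: [488.3, 256.3, 150.9]
ee_rot: [-146.3, 87.7, -70.8]
force: [0.1, -0.3, 0.9]
gripper_width: 0.3
```

Run:
```python
from h import *
q=grab_frame('side');s,a=st();print(case_xy(s['ee_pos']))
c=grab_frame('scene');
cv2.imwrite('pics/z36.png',np.hstack([cv2.resize(c['img'][180:380,270:480],None,fx=1.9,fy=1.9),cv2.resize(q['img'][220:420,140:350],None,fx=1.9,fy=1.9)]))
```

```text
t 64.5 pos [487.4 255.3 149.6] jaw 165.5 j1 28 j6 -137 F [-0.3 -1.2  0.1] w 0.4 xaxis [ 0.01 -0.04 -1.  ]
(np.float64(-7.745307951934078), np.float64(37.37613017968758))
```

View pics/z36.png

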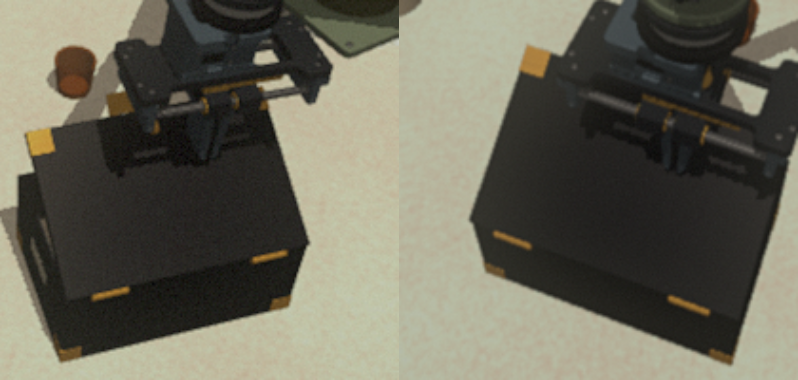

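Request:
play_rows([
  [-0.001,-0.004,-0.007,0,0],
  [-0.002,-0.008,-0.014,0,0],
  [-0.003,-0.0115,-0.021,0,0],
  [-0.0035,-0.0145,-0.028,0,0],
  [-0.004,-0.017,-0.035,0,0],
  [-0.0045,-0.019,-0.042,0,0],
  [-0.005,-0.02,-0.049,0,0],
  [-0.005,-0.0205,-0.055,0,0],
])

```text
time_s: 65.18
ee_pos: [483.1, 236.1, 95.7]
ee_rot: [-147.4, 87.7, -71.9]
force: [-0.4, -1.4, 0.8]
gripper_width: 0.4
```

Request:
play_rows([
  [0,0,-0.002,0,0],
  [0,0,-0.004,0,0],
  [0,0,-0.005,0,0],
  [0,0,-0.006,0,0],
  [0,0,-0.006,0,0],
  [0,0,-0.006,0,0],
  [0,0,-0.006,0,0],
  [0,0,-0.006,0,0],
])

```text
time_s: 65.85
ee_pos: [483.8, 236.7, 90.9]
ee_rot: [-144.6, 87.7, -69.1]
force: [-0.4, -0.3, 0.3]
gripper_width: 0.4
```

Run:
```python
from h import *
q=grab_frame('side');s,a=st();print(case_xy(s['ee_pos']))
c=grab_frame('scene');
cv2.imwrite('pics/z37.png',np.hstack([cv2.resize(c['img'][180:380,270:480],None,fx=1.9,fy=1.9),cv2.resize(q['img'][220:420,140:350],None,fx=1.9,fy=1.9)]))
```

```text
t 65.9 pos [483.8 236.7  90.8] jaw 165.5 j1 26 j6 -138 F [-0.3 -0.2  0. ] w 0.3 xaxis [ 0.01 -0.04 -1.  ]
(np.float64(-26.6365083494915), np.float64(36.48054973910707))
```

View pics/z37.png

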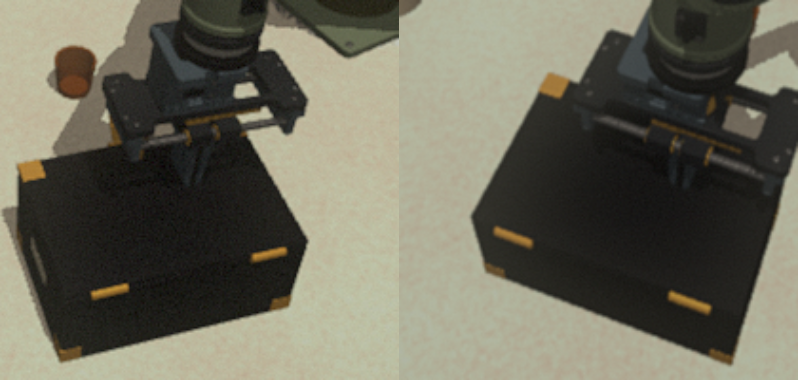

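Nearly shut. I'll keep pressing down in small steps until the force rises.

Request:
play_rows([
  [0,0,-0.001,0,0],
  [0,0,-0.002,0,0],
  [0,0,-0.003,0,0],
  [0,0,-0.004,0,0],
  [0,0,-0.005,0,0],
  [0,0,-0.006,0,0],
  [0,0,-0.006,0,0],
  [0,0,-0.006,0,0],
])

```text
time_s: 66.62
ee_pos: [483.6, 236.6, 84.6]
ee_rot: [-145.4, 87.7, -69.9]
force: [-0.7, -0.5, 0.9]
gripper_width: 0.2
```

Request:
play_rows([
  [0,0,-0.001,0,0],
  [0,0,-0.002,0,0],
  [0,0,-0.003,0,0],
  [0,0,-0.004,0,0],
  [0,0,-0.004,0,0],
  [0,0,-0.004,0,0],
  [0,0,-0.004,0,0],
  [0,0,-0.004,0,0],
])

```text
time_s: 67.28
ee_pos: [483.8, 236.6, 84.2]
ee_rot: [-142.4, 87.7, -66.9]
force: [-6.1, -3.7, 22.2]
gripper_width: 0.5
```

Request:
play_rows([
  [0,0,-0.002,0,0],
  [0,0,-0.002,0,0],
  [0,0,0.01,0,0],
  [0,0,0.03,0,0],
  [0,0,0.06,0,0],
  [0,0,0.09,0,0],
  [0,0,0.12,0,0],
  [0,0,0.14,0,0],
])

```text
time_s: 67.95
ee_pos: [484.4, 237.2, 223.6]
ee_rot: [-139.6, 87.8, -64.1]
force: [1.1, 0.8, 0.7]
gripper_width: 0.3
```

Request:
play_rows([
  [-0.01,-0.02,0.02,0,0],
  [-0.02,-0.05,0.02,0,0],
  [-0.03,-0.08,0.02,0,0],
  [-0.04,-0.11,0.02,0,0],
  [-0.05,-0.14,0.02,0,0],
  [-0.06,-0.17,0.02,0,0],
  [-0.065,-0.19,0.02,0,0],
  [-0.07,-0.21,0.02,0,0],
])

```text
time_s: 68.62
ee_pos: [401.6, 86.9, 235.5]
ee_rot: [-144.3, 85.0, -71.4]
force: [-0.1, 0.2, -0.3]
gripper_width: 0.2
```

Run:
```python
from h import *
grab_frame('side')
q=grab_frame('side');s,a=st()
c=grab_frame('scene');
cv2.imwrite('pics/z38.png',cv2.resize(c['img'][210:380,270:450],None,fx=3.4,fy=3.4,interpolation=cv2.INTER_CUBIC));cv2.imwrite('pics/z39.png',cv2.resize(q['img'][230:420,150:350],None,fx=3.2,fy=3.2,interpolation=cv2.INTER_CUBIC))
```

```text
t 68.7 pos [401.4  87.3 235.5] jaw 163.0 j1 15 j6 -147 F [0.6 0.  0. ] w 0.1 xaxis [ 0.03 -0.08 -1.  ]
```

View pics/z38.png

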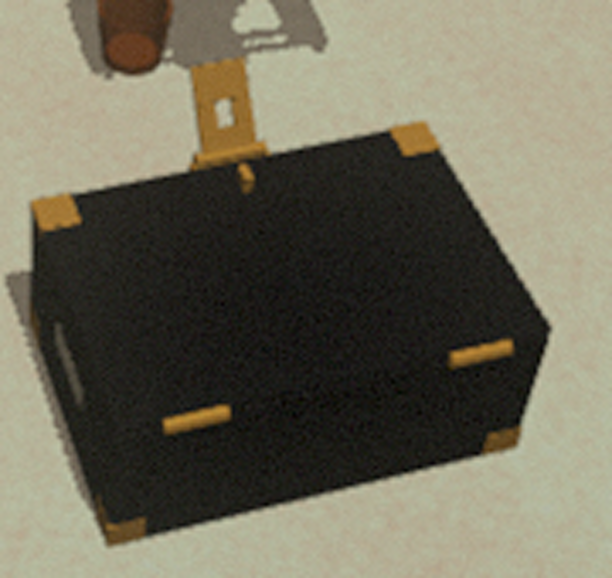

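View pics/z39.png

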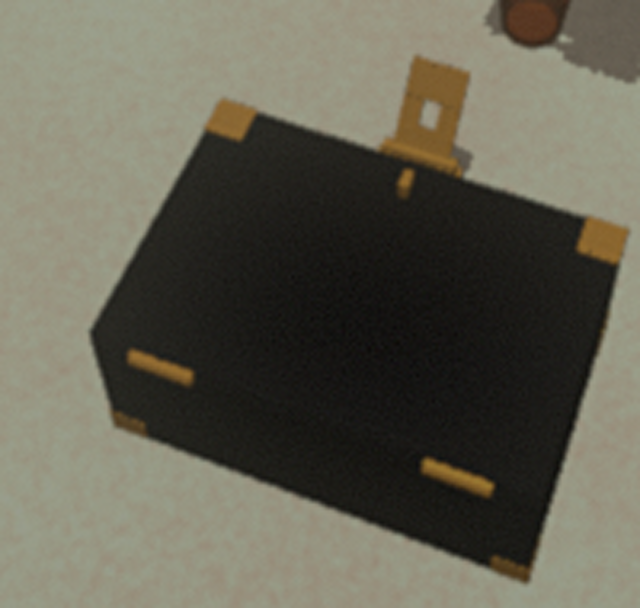

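Request:
play_rows([
  [0,0,0.005,-0.1,0],
  [0,0,0.01,-0.2,0],
  [0,0,0.01,-0.3,0],
  [0,-0.005,0.01,-0.4,0],
  [0,-0.01,0.01,-0.5,0],
  [0,-0.02,0.01,-0.6,0],
  [0,-0.03,0.01,-0.7,0],
  [0,-0.04,0.01,-0.8,0],
])

```text
time_s: 69.43
ee_pos: [403.3, 47.8, 245.5]
ee_rot: [-144.5, 85.1, -117.6]
force: [0.7, 0.5, 0.8]
gripper_width: 0.6
```

Run:
```python
from h import *
q=grab_frame('side');c=grab_frame('scene');s,a=st();R=Rn.from_euler('xyz',s['ee_rot'],degrees=True).as_matrix();print(R.round(3),s['qpos'].round(1))
f=lambda u:(u[0]/3.4+270,u[1]/3.4+210); g=lambda u:(u[0]/3.2+150,u[1]/3.2+230)
for nm,u,v in [('tl',(192,67),(415,58)),('tr',(245,60),(470,74)),('h',(231,157),(421,157)),('catchtop',(246,168),(407,173)),('slot',(224,112),(431,114))]:
    X,e=tri(c,f(u),q,g(v)); print(nm,X.round(1),round(e,1),np.round(case_xy(X),1))
```

```text
t 69.5 pos [403.3  47.2 245.4] jaw 117.2 j1 9 j6 -108 F [0.  0.3 0.3] w 0.1 xaxis [-0.04 -0.08 -1.  ]
[[-0.04  -0.456  0.889]
 [-0.077  0.889  0.452]
 [-0.996 -0.05  -0.071]] [   8.6    2.5  101.5   -4.1   79.  -107.5]
tl [513.7 137.1 156. ] 0.6 [-116.4  -16. ]
tr [481.9 144.6 154.7] 1.5 [-116.6   16.6]
h [505.3 171.4 108.3] 1.1 [-85.    0.2]
catchtop [511.  192.9 122.5] 1.6 [-62.8  -0.3]
slot [501.8 156.1 130.3] 0.2 [-100.7   -0. ]
```

Request:
play_rows([
  [0.008,0.006,0,-0.09,0],
  [0.02,0.014,0,-0.18,0],
  [0.034,0.024,0,-0.27,0],
  [0.048,0.034,0,-0.36,0],
  [0.062,0.043,0,-0.45,0],
  [0.075,0.052,0,-0.54,0],
  [0.083,0.058,0,-0.63,0],
  [0.087,0.061,0,-0.71,0],
])

```text
time_s: 70.2
ee_pos: [490.9, 110.4, 244.9]
ee_rot: [-145.2, 85.0, -158.8]
force: [-0.1, -0.2, 0.1]
gripper_width: 0.5
```

Request:
play_rows([
  [0,0,-0.015,0,0],
  [0,0,-0.035,0,0],
  [0,0,-0.055,0,0],
  [0,0,-0.075,0,0],
  [0,0,-0.095,0,0],
  [0,0,-0.115,0,0],
  [0,0,-0.125,0,0],
  [0,0,-0.125,0,0],
])

```text
time_s: 70.87
ee_pos: [487.9, 108.9, 118.3]
ee_rot: [-145.4, 84.7, -158.8]
force: [-0.1, -0.7, 0.5]
gripper_width: 0.4
```

Run:
```python
from h import *
grab_frame('side')
q=grab_frame('side');c=grab_frame('scene');s,a=st();print(case_xy(s['ee_pos']))
cv2.imwrite('pics/z40.png',np.hstack([cv2.resize(c['img'][150:320,250:430],None,fx=2.2,fy=2.2),cv2.resize(q['img'][150:320,200:380],None,fx=2.2,fy=2.2)]))
```

```text
t 71.0 pos [490.2 109.  121.5] jaw 76.6 j1 12 j6 -64 F [ 0.  -0.2  0.2] w 0.3 xaxis [-0.08 -0.03 -1.  ]
(np.float64(-149.27853088253437), np.float64(0.21487267670254323))
```

View pics/z40.png

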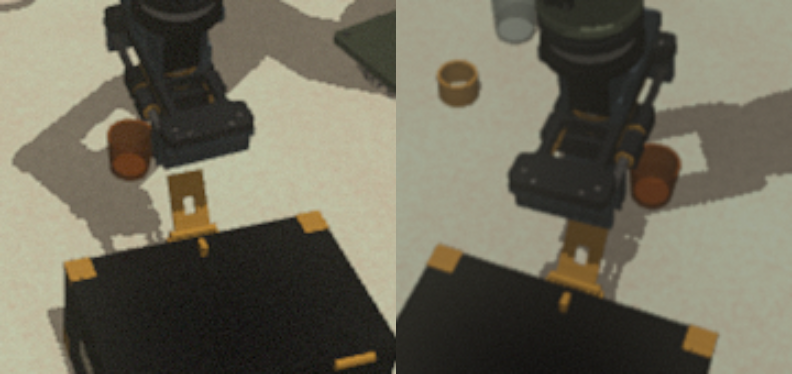

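Request:
play_rows([
  [0.0015,0.0063,0,0,0],
  [0.003,0.0126,0,0,0],
  [0.0046,0.019,0,0,0],
  [0.006,0.0253,0.001,0,0],
  [0.0076,0.0316,0.003,0,0],
  [0.009,0.038,0.004,0,0],
  [0.0107,0.0442,0.005,0,0],
  [0.0122,0.0505,0.006,0,0],
])

```text
time_s: 71.68
ee_pos: [501.5, 159.7, 126.6]
ee_rot: [-144.7, 85.0, -158.3]
force: [-0.1, -0.3, -0.1]
gripper_width: 0.2
```

Run:
```python
from h import *
q=grab_frame('side');c=grab_frame('scene');s,a=st();print(case_xy(s['ee_pos']))
cv2.imwrite('pics/z41.png',np.hstack([cv2.resize(c['img'][150:320,250:430],None,fx=2.2,fy=2.2),cv2.resize(q['img'][150:320,200:380],None,fx=2.2,fy=2.2)]))
```

```text
t 71.8 pos [501.7 160.1 126.6] jaw 76.6 j1 17 j6 -60 F [-0.3 -0.9 -0.9] w 0.4 xaxis [-0.08 -0.03 -1.  ]
(np.float64(-96.85290915333287), np.float64(1.0181042179166158))
```

View pics/z41.png

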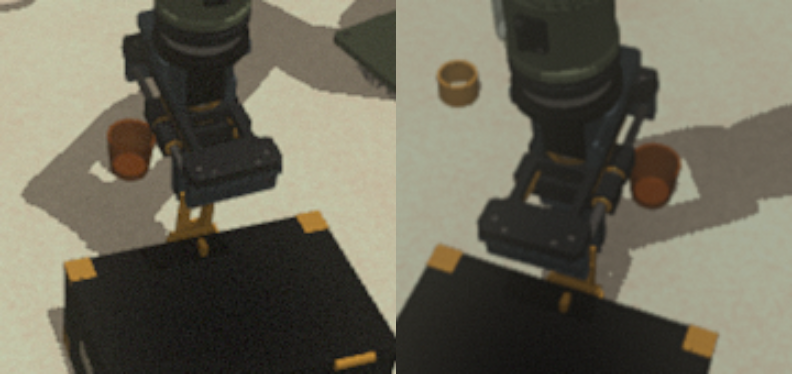

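Request:
play_rows([
  [0.0014,0.0058,0.002,0,0],
  [0.0028,0.0117,0.004,0,0],
  [0.0042,0.0175,0.004,0,0],
  [0.0055,0.0228,0.003,0,0],
  [0.0066,0.0272,0.001,0,0],
  [0.0077,0.032,-0.003,0,0],
  [0.0086,0.0355,-0.007,0,0],
  [0.0094,0.039,-0.012,0,0],
])

```text
time_s: 72.45
ee_pos: [511.0, 198.4, 114.2]
ee_rot: [-144.7, 85.0, -158.3]
force: [1.1, 0.1, 0.9]
gripper_width: 0.7
```

Run:
```python
from h import *
q=grab_frame('side');c=grab_frame('scene');s,a=st();print(case_xy(s['ee_pos']))
cv2.imwrite('pics/z42.png',np.hstack([cv2.resize(c['img'][150:320,250:430],None,fx=2.2,fy=2.2),cv2.resize(q['img'][150:320,200:380],None,fx=2.2,fy=2.2)]))
```

```text
t 72.5 pos [510.3 198.2 113.4] jaw 76.5 j1 20 j6 -56 F [-0.6 -0.7 -0.2] w 0.5 xaxis [-0.08 -0.03 -1.  ]
(np.float64(-57.81519283959973), np.float64(1.678304445767262))
```

View pics/z42.png

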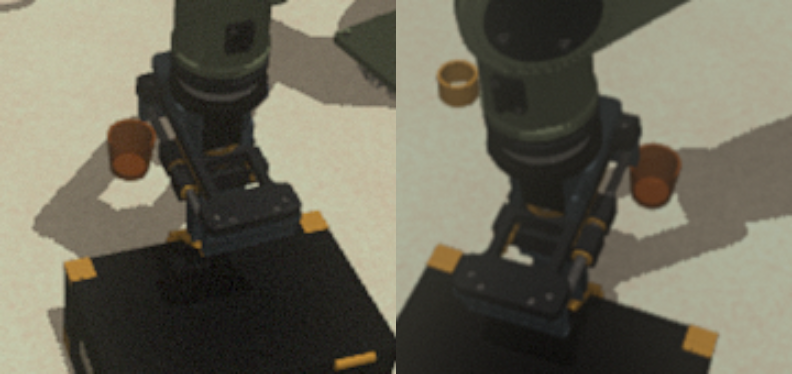

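Request:
play_rows([
  [0,0,0.01,0,0],
  [0,0,0.03,0,0],
  [0,0,0.06,0,0],
  [0,0,0.09,0,0],
  [0,0,0.12,0,0],
  [0,0,0.14,0,0],
  [0,0,0.14,0,0],
  [0,0,0.14,0,0],
])

```text
time_s: 73.22
ee_pos: [511.3, 197.9, 256.4]
ee_rot: [-144.5, 85.2, -158.1]
force: [-0.1, -0.3, -0.5]
gripper_width: 0.3
```

Run:
```python
from h import *
q=grab_frame('side');c=grab_frame('scene');s,a=st();print(case_xy(s['ee_pos']))
cv2.imwrite('pics/z43.png',np.hstack([cv2.resize(c['img'][150:320,250:430],None,fx=2.2,fy=2.2),cv2.resize(q['img'][150:320,200:380],None,fx=2.2,fy=2.2)]))
w=grab_frame('wrist');cv2.imwrite('pics/w43.png',w['img'])
```

```text
t 73.3 pos [510.1 197.5 253.9] jaw 76.5 j1 20 j6 -56 F [-0.2 -0.  -0.7] w 0.5 xaxis [-0.08 -0.03 -1.  ]
(np.float64(-58.52740825517948), np.float64(1.6387618064717486))
```

View pics/z43.png

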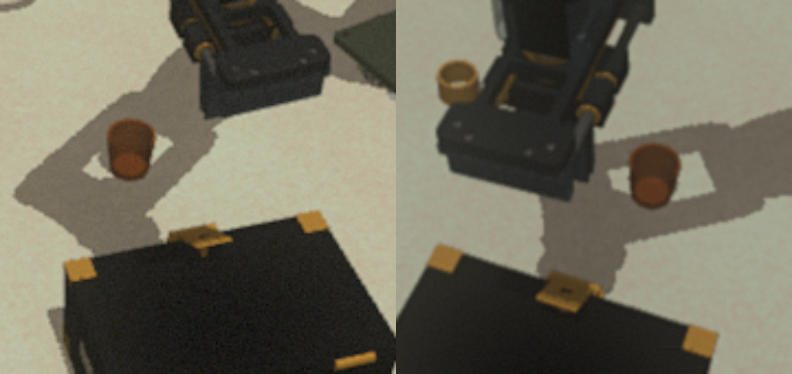

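View pics/w43.png

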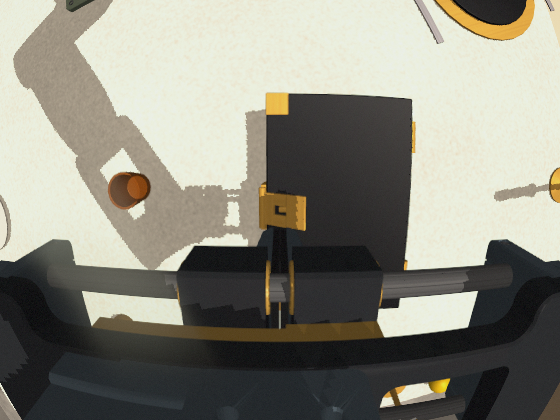

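Request:
play_rows([
  [0.003,0.01,0,0,0],
  [0.006,0.02,-0.01,0,0],
  [0.008,0.024,-0.03,0,0],
  [0.008,0.024,-0.055,0,0],
  [0.008,0.024,-0.08,0,0],
  [0.008,0.024,-0.105,0,0],
  [0.008,0.024,-0.125,0,0],
  [0.008,0.024,-0.14,0,0],
])

```text
time_s: 74.03
ee_pos: [518.0, 223.9, 111.2]
ee_rot: [-146.5, 84.9, -160.1]
force: [1.4, 18.0, 10.0]
gripper_width: 0.7
```

Request:
play_rows([
  [0,0,-0.003,0,0],
  [0,0,-0.006,0,0],
  [0,0,-0.009,0,0],
  [0,0,-0.012,0,0],
  [0,0,-0.015,0,0],
  [0,0,-0.017,0,0],
  [0,0,-0.018,0,0],
  [0,0,-0.018,0,0],
])

```text
time_s: 74.7
ee_pos: [519.7, 230.0, 96.5]
ee_rot: [-152.9, 85.4, -166.5]
force: [-0.8, 16.6, 2.9]
gripper_width: 0.4
```

Request:
play_rows([
  [0,0,-0.001,0,0],
  [0,0,-0.002,0,0],
  [0,0,-0.003,0,0],
  [0,0,-0.004,0,0],
  [0,0,-0.004,0,0],
  [0,0,-0.004,0,0],
  [0,0,-0.004,0,0],
  [0,0,-0.004,0,0],
])

```text
time_s: 75.37
ee_pos: [519.9, 230.8, 92.6]
ee_rot: [-153.6, 85.4, -167.3]
force: [-0.5, 19.1, 2.7]
gripper_width: 0.5
```

Request:
play_rows([
  [0,0,0.02,0,0],
  [0,0,0.04,0,0],
  [0,0,0.06,0,0],
  [0,0,0.08,0,0],
  [0,0,0.08,0,0],
  [0,0,0.08,0,0],
  [0,0,0.08,0,0],
  [0,0,0.08,0,0],
])

```text
time_s: 76.03
ee_pos: [517.8, 221.8, 170.6]
ee_rot: [-144.7, 84.8, -158.2]
force: [0.2, -0.1, 0.6]
gripper_width: 0.4
```

Run:
```python
from h import *
grab_frame('side')
q=grab_frame('side');c=grab_frame('scene');s,a=st();print(case_xy(s['ee_pos']))
cv2.imwrite('pics/z44.png',np.hstack([cv2.resize(c['img'][190:320,280:430],None,fx=2.6,fy=2.6),cv2.resize(q['img'][190:320,220:370],None,fx=2.6,fy=2.6)]))
```

```text
t 76.2 pos [518.3 221.7 171.4] jaw 76.5 j1 22 j6 -54 F [ 0.5 -0.1  0.2] w 0.1 xaxis [-0.08 -0.03 -1.  ]
(np.float64(-33.07942345390797), np.float64(-0.5721044455547031))
```

View pics/z44.png

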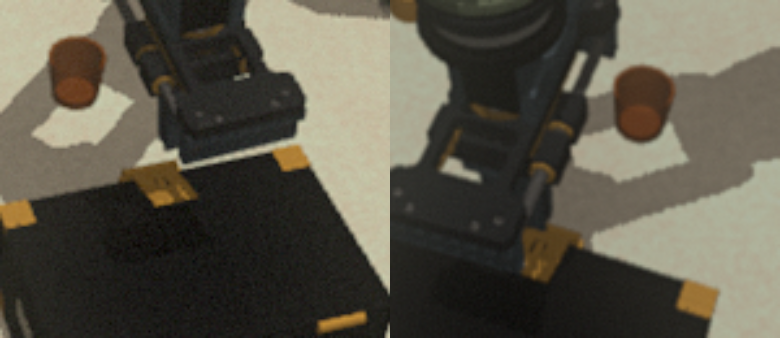

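Run:
```python
from h import *
q=grab_frame('side');c=grab_frame('scene')
t=np.radians(76.4);ex=np.array([np.cos(t),np.sin(t)]);ey=np.array([-np.sin(t),np.cos(t)])
for ph in (0,10,20,30,40):
    r=55;x=-84+r*np.cos(np.radians(ph));z=113+r*np.sin(np.radians(ph))
    out=[]
    for y in (-17,17):
        X=np.r_[np.array([525.5,254])+x*ex+y*ey,z]
        out+=[((proj(c,X)-[280,190])*2.6).round(),((proj(q,X)-[220,190])*2.6+[390,0]).round()]
    print(ph,out)
```

```text
0 [array([156., 225.]), array([497., 286.]), array([199., 216.]), array([545., 302.])]
10 [array([156., 216.]), array([498., 277.]), array([200., 207.]), array([546., 293.])]
20 [array([156., 205.]), array([499., 266.]), array([200., 196.]), array([547., 282.])]
30 [array([155., 193.]), array([501., 254.]), array([199., 184.]), array([550., 270.])]
40 [array([153., 180.]), array([504., 241.]), array([197., 171.]), array([553., 257.])]
```

Request:
play_rows([
  [-0.0024,-0.0097,0,0,0],
  [-0.0024,-0.0097,-0.01,0,0],
  [-0.0024,-0.0097,-0.025,0,0],
  [-0.0024,-0.0097,-0.04,0,0],
  [-0.0024,-0.0097,-0.05,0,0],
  [-0.0024,-0.0097,-0.06,0,0],
  [-0.0024,-0.0097,-0.068,0,0],
  [-0.0024,-0.0097,-0.068,0,0],
])

```text
time_s: 76.95
ee_pos: [515.5, 211.7, 102.8]
ee_rot: [-144.6, 84.8, -158.2]
force: [0.6, 0.0, -0.3]
gripper_width: 0.4
```

Run:
```python
from h import *
q=grab_frame('side');c=grab_frame('scene');s,a=st();print(case_xy(s['ee_pos']))
cv2.imwrite('pics/z45.png',np.hstack([cv2.resize(c['img'][190:320,280:430],None,fx=2.6,fy=2.6),cv2.resize(q['img'][190:320,220:370],None,fx=2.6,fy=2.6)]))
```

```text
t 77.0 pos [516.5 212.2 104.5] jaw 76.5 j1 21 j6 -55 F [ 0.3 -0.1  0.7] w 0.3 xaxis [-0.08 -0.03 -1.  ]
(np.float64(-42.792768002839935), np.float64(-1.087060036306578))
```

View pics/z45.png

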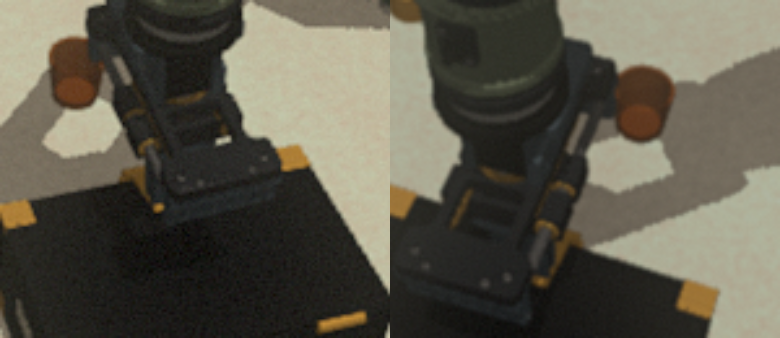

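Now shift a little inward and press down gently.

Request:
play_rows([
  [0.0008,0.003,-0.001,0,0],
  [0.0014,0.0058,-0.002,0,0],
  [0.0014,0.0058,-0.004,0,0],
  [0.0014,0.0058,-0.006,0,0],
  [0.0014,0.0058,-0.008,0,0],
  [0.0014,0.0058,-0.01,0,0],
  [0.0014,0.0058,-0.011,0,0],
  [0.0014,0.0058,-0.011,0,0],
])

```text
time_s: 77.72
ee_pos: [517.6, 217.8, 93.2]
ee_rot: [-144.6, 85.0, -158.2]
force: [-0.5, -0.5, 0.3]
gripper_width: 0.5
```

Request:
play_rows([
  [0,0,-0.001,0,0],
  [0,0,-0.002,0,0],
  [0,0,-0.003,0,0],
  [0,0,-0.004,0,0],
  [0,0,-0.005,0,0],
  [0,0,-0.005,0,0],
  [0,0,-0.005,0,0],
  [0,0,-0.005,0,0],
])

```text
time_s: 78.38
ee_pos: [517.8, 218.0, 88.7]
ee_rot: [-144.6, 85.0, -158.2]
force: [-1.0, -0.0, 1.4]
gripper_width: 0.4
```

Request:
play_rows([
  [0,0,-0.001,0,0],
  [0,0,-0.002,0,0],
  [0,0,-0.003,0,0],
  [0,0,-0.004,0,0],
  [0,0,-0.004,0,0],
  [0,0,-0.004,0,0],
  [0,0,-0.004,0,0],
  [0,0,-0.004,0,0],
])

```text
time_s: 79.05
ee_pos: [518.0, 218.0, 87.6]
ee_rot: [-144.5, 85.1, -158.1]
force: [-3.9, -0.9, 17.1]
gripper_width: 0.5
```

Request:
play_rows([
  [0,0,-0.001,0,0],
  [0,0,-0.002,0,0],
  [0,0,-0.003,0,0],
  [0,0,-0.003,0,0],
  [0,0,-0.003,0,0],
  [0,0,-0.003,0,0],
  [0,0,-0.003,0,0],
  [0,0,-0.003,0,0],
])

```text
time_s: 79.72
ee_pos: [518.2, 218.0, 87.0]
ee_rot: [-144.4, 85.2, -158.0]
force: [-7.4, -2.8, 29.6]
gripper_width: 0.4
```

Firm contact at 30 N. Lift away and check.

Request:
play_rows([
  [0,0,0.01,0,0],
  [0,0,0.03,0,0],
  [0,0,0.06,0,0],
  [0,0,0.09,0,0],
  [0,0,0.12,0,0],
  [0,0,0.15,0,0],
  [0,0,0.16,0,0],
  [0,0,0.16,0,0],
])

```text
time_s: 80.38
ee_pos: [519.2, 218.4, 244.1]
ee_rot: [-144.5, 85.4, -158.1]
force: [-0.5, 0.2, -1.7]
gripper_width: 0.6
```

Request:
play_rows([
  [-0.02,-0.02,0,0,0],
  [-0.04,-0.04,0,0,0],
  [-0.06,-0.065,0,0,0],
  [-0.08,-0.09,0,0,0],
  [-0.1,-0.115,0,0,0],
  [-0.115,-0.135,0,0,0],
  [-0.12,-0.145,0,0,0],
  [-0.12,-0.15,0,0,0],
])

```text
time_s: 81.05
ee_pos: [396.1, 66.8, 240.3]
ee_rot: [-144.9, 84.9, -158.6]
force: [0.1, 0.5, -0.9]
gripper_width: 0.7
```

Run:
```python
from h import *
grab_frame('side')
q=grab_frame('side');c=grab_frame('scene');s,a=st();print(s['qpos'].round(1))
cv2.imwrite('pics/z46.png',np.hstack([cv2.resize(c['img'][210:320,290:400],None,fx=3.6,fy=3.6,interpolation=cv2.INTER_CUBIC),cv2.resize(q['img'][210:320,225:335],None,fx=3.6,fy=3.6,interpolation=cv2.INTER_CUBIC)]))
cv2.imwrite('pics/c46.png',c['img'])
w=grab_frame('wrist');cv2.imwrite('pics/w46.png',w['img'])
```

```text
t 81.2 pos [398.5  68.3 240.9] jaw 76.5 j1 9 j6 -67 F [0.1 0.3 0. ] w 0.5 xaxis [-0.08 -0.03 -1.  ]
[  9.1   3.7 100.9  -1.1  80.4 -67.1]
```

View pics/z46.png

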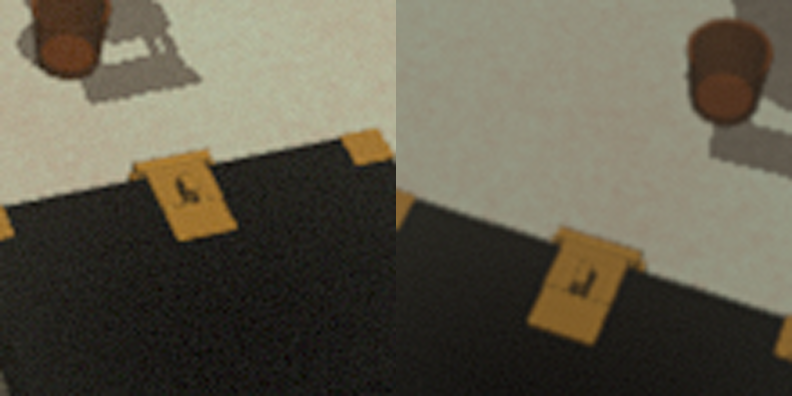

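View pics/c46.png

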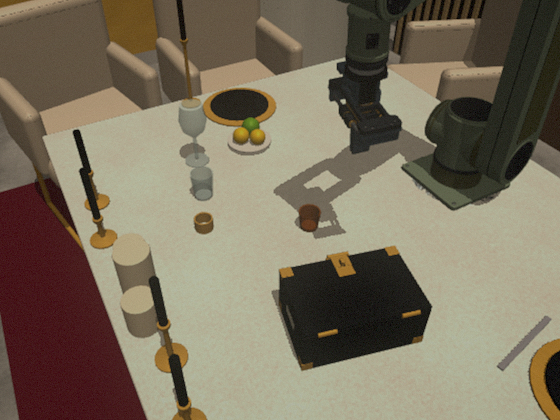

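View pics/w46.png

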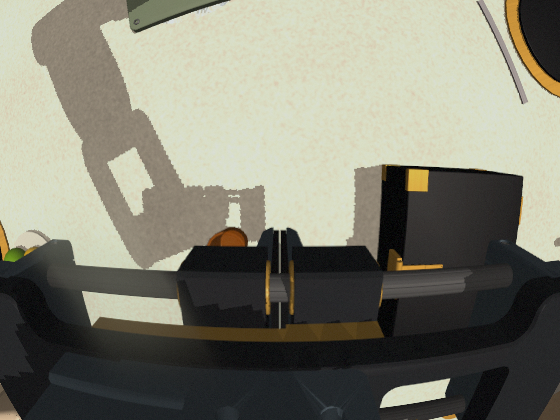

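Run:
```python
from h import *
st(); print(job_done())
```

```text
t 81.2 pos [398.7  68.6 241. ] jaw 76.5 j1 9 j6 -67 F [ 0.3  0.  -0.4] w 0.2 xaxis [-0.08 -0.03 -1.  ]
the job is handed in; nothing more can be done
None
```

All six ivory candles are standing upright in their matching rows: two short, two medium, two tall. With all six in, I closed the lid and swung the hasp flat with the catch through its slot. I handed the job in at about 81 s, with the gripper clear of everything.

**Last checks**
- **Candles:** the last picture before closing shows all six upright, and one medium candle was put back after being knocked along its row.
- **Lid:** the force rose to 22 N when I pressed it shut. The catch top then measured 122.5 mm, where 122 is expected for a closed lid.
- **Hasp:** I pressed it down to about 30 N. Its tip matches the flat position in the scene picture to under a pixel, and the catch shows in the slot.
- **Bystanders:** the glasses, napkin ring and fruit dish stand where they were.

**What went wrong or disagreed**
- **Missed grasps:** two grasps slipped and had to be repeated. The fingertips sat about 20 mm higher in the images than the reported TCP height; gripping deeper solved it.
- **Wrist tilt:** the wrist picked up a tilt of 2 to 5° that I could not correct with the moves available.
- **Joint 6 limit:** on the retreat after closing the lid, its reading rounded to -147° against a limit of -146.56°. I turned it back straight away, but I can't rule out a brief touch of the limit.
- **Forces:** the highest I read was 39 N at the wrist, through the fingers, while setting a candle down. I only read forces at the end of each move.
- **First hasp press:** I came down just past its tip and it pushed sideways at up to 19 N, so I lifted off and pressed again further back.

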